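# Tint ladder: line four ink jars up by shade on the shelf

### The job

Set out the tint ladder for the next print run: stand the four small blue sample jars on the four cork marks of the raised shelf in order of shade, the palest on the mark beside the white end stop and each next one darker, so that the darkest ends up beside the black stop. Every jar must stand upright, centred on its own mark; leave the blue-lidded pigment pot where it is.

Things in the scene. Friction and masses are not known exactly. Their poses are not given: they have to be found in the camera images.
- jar_palest: Small round sample jar, palest one: very pale, almost white blue screw lid and band round the white body. Lid 36 mm diameter and 14 mm high, body 33 mm diameter, 50 mm high overall, 50 to 100 g, loose, standing upright on the bench at the start. Origin: centre of its underside; z up its axis.
- jar_light: Small round sample jar, second palest: light sky blue screw lid and band round the white body. Lid 36 mm diameter and 14 mm high, body 33 mm diameter, 50 mm high overall, 50 to 100 g, loose, standing upright on the bench at the start. Origin: centre of its underside; z up its axis.
- jar_mid: Small round sample jar, second darkest: strong medium blue screw lid and band round the white body. Lid 36 mm diameter and 14 mm high, body 33 mm diameter, 50 mm high overall, 50 to 100 g, loose, standing upright on the bench at the start. Origin: centre of its underside; z up its axis.
- jar_darkest: Small round sample jar, darkest: blue-black navy screw lid and band round the white body. Lid 36 mm diameter and 14 mm high, body 33 mm diameter, 50 mm high overall, 50 to 100 g, loose, standing upright on the bench at the start. Origin: centre of its underside; z up its axis.
- mark_1: Cork mark 1 of four (1 to 4 from left to right, y falling; all alike): disc 50 mm diameter, 2 mm thick, 54 mm between neighbours, on a fixed raised grey shelf (board 56 x 256 x 12 mm on two legs, top 130 mm above the bench). Origin: centre of the disc's underside; jars stand 2 mm above it. Its y axis runs along the row, x across the shelf, away from the robot.
- mark_2: Cork mark 2 of four (1 to 4 from left to right, y falling; all alike): disc 50 mm diameter, 2 mm thick, 54 mm between neighbours, on a fixed raised grey shelf (board 56 x 256 x 12 mm on two legs, top 130 mm above the bench). Origin: centre of the disc's underside; jars stand 2 mm above it. Its y axis runs along the row, x across the shelf, away from the robot.
- mark_3: Cork mark 3 of four (1 to 4 from left to right, y falling; all alike): disc 50 mm diameter, 2 mm thick, 54 mm between neighbours, on a fixed raised grey shelf (board 56 x 256 x 12 mm on two legs, top 130 mm above the bench). Origin: centre of the disc's underside; jars stand 2 mm above it. Its y axis runs along the row, x across the shelf, away from the robot.
- mark_4: Cork mark 4 of four (1 to 4 from left to right, y falling; all alike): disc 50 mm diameter, 2 mm thick, 54 mm between neighbours, on a fixed raised grey shelf (board 56 x 256 x 12 mm on two legs, top 130 mm above the bench). Origin: centre of the disc's underside; jars stand 2 mm above it. Its y axis runs along the row, x across the shelf, away from the robot.
- stop_white: White end stop, a block 50 mm across the shelf, 12 mm along it, 22 mm high, fixed at one end of the row, 36 mm past the centre of the last mark (nearest mark_1 or nearest mark_4; a like black block stands at the other end). Origin: centre of its underside.
- pot_blue: Pigment pot, white with a blue lid, 58 mm diameter, 59 mm high, loose, standing on the bench in front of the shelf; a bystander, not one of the jars. Origin: centre of its underside. Nearby: a fence 225 mm high along y = -0.38 with sticks leaning on it down to y = -0.22, and on the left the hand press (plate 194 mm high, x over 0.46, reaching y = -0.056); carry things above these.
There are look-alikes about, which are no part of the job. There is more than one size of the jar_darkest; the job needs the larger.

How it is judged:
By the outcome, as a careful person would: the job done as asked, in the order asked, and still so for the second after the job is handed in, with the robot touching nothing.
It also fails if it takes over 96 s, if anything falls off the work surface, if the arm or the gripper's body presses on something with over 40 N, if the wrist force passes 120 N, or if a joint passes its speed limit or range.

### The arm

A 6-joint arm with a two-finger parallel gripper is mounted at the origin on a cart in front of the work surface, level with it; the furniture and walls round the work are solid. World frame = base frame: x ahead of the robot, y to its left, z up, the work surface at z = 0. Lengths are in m, angles in rad, forces in N, time in s.
With the tool pointing down it reaches from about 0.25 to 0.725 m from the base axis. Payload 4 kg.
Tool frame: the origin (TCP) lies where the fingers leave the gripper's body, on its centre line; the fingertips stand 73 mm ahead of it and the grasp point (between the pads) lies 54 mm ahead of it (bot.tips_ahead is the z of the fingertips in the tool frame, in m); z points along the fingers, y is the direction in which the jaws open and shut (so a half turn about z gives the same grasp; the last joint's range is limited). The gripper opens to 85 mm and grips with 20 to 120 N. Pads are 22 mm wide; open, the fingers measure 114 mm over their backs; the gripper's body (76 mm by 85 mm) begins 54 mm behind the grasp point. The pads swing forward as they close: fully open they stand 13 mm farther back than shut.
Start: joints at [1.28, 0.241, 0.005, 1.335, 0, 1.571], TCP at [0.143, 0.479, 0.304] pointing down, gripper open.
Joint ranges: [-2.72, 2.72], [-1.05, 1.87], [-1.09, 1.28], [-1.99, 2.15], [-1.42, 1.44], [-3.14, 3.14]. Speed limits (rad/s): [2.79, 2.79, 3.14, 3.14, 3.14, 3.14].

### API

Orientations are given as a unit quaternion [x, y, z, w].
In Python, from workcell import readout, camera, get_calibration, order, bot gives the robot as it stands.
- The arm moves only by the tool send_rows, never from a script. Its argument "moves" is a list of rows, each a list of 3 entries, a list of its own where there are three numbers: the shift along the tool's x, y, z in mm, then the turn, a rotation vector about the tool's x, y, z in rad, then the finger opening in mm, from 0 to 85.4. In form: [[[dx, dy, dz], [ax, ay, az], grip], ...]. A call has 1 to 12 rows; each row is the pose to reach, as a shift and turn from the pose measured when the call began, along the tool's axes at that moment; what a row does not reach only later rows make up. A row lasts 1/12 s, in which the tool goes at most 41.7 mm and 7.16 degrees, less where a joint would pass 70% of its speed; a pose out of reach is approached as far as the arm can. A call with a gripper value outside its range is refused whole. The fingers move at their own pace and stop on an object; the grip force is fixed at half the most. Time passes only in rows, so rows that repeat a pose let the fingers close. It gives the time, the measured TCP pose, the force and the opening at its end, in the units of the state.
- readout.get_obs(): the state, without advancing time (a new reading comes with each control period).
- camera(name): name is "scene" or "side" or "wrist"; returns the picture (400x640x3 uint8, red, green, blue); there is no depth.
- get_calibration(name): a dict with "fx", "fy", "cx", "cy" (pixels), "R" (3x3) and "t" (3): a world point X has camera coordinates R X + t. Camera axes: x right, y down, z forward; pixel columns grow to the right and rows downward; lengths in m; the calibration is good to about 2 mm. A picture is of the moment at which its call begins: read the wrist's pose just before it. get_calibration takes no time and is no camera call; for the wrist camera it gives the pose at the moment of the call.
- order.job_done(): hands the job in, once; it reports no verdict.
The state is a dict: "clock": time; "joint_pos": joint angles; "joint_vel": joint speeds; "tau": joint torques, N m; "eef_pos": TCP position; "tool_rot": TCP orientation; "ft_force": force on the tool from outside, world axes, zero at the start; "ft_torque": the same for the moment, N m; "grip_width": finger opening in m.
Only numpy, scipy, OpenCV 4.12 (cv2) and the standard library are available. Lean on these libraries where they do the work, as an engineer would, in place of code of your own. Each camera call takes 0.05 s, during which the arm holds its last target. There are 200 camera calls.

## Working session

There is one attempt and no reset: what is moved stays moved. The work goes in short steps, Python scripts to look and compute and a tool call to move; the robot and the scene stay as the last step left them, time stands still between calls to the robot, and variables do not carry over. Pictures are saved under pics/ and viewed, about 12 in all and at most 16, crops included, and the job is handed in when it is done.

Besides the shell and the picture viewer there is one more tool, called after "Call:" by a JSON object that holds its "api" and its "payload". send_rows: Moves the arm, as the interface text tells. Its arguments: {"type":"object","properties":{"moves":{"type":"array","items":{"type":"array"}}},"required":["moves"]}

```bash
mkdir -p pics; ls; python3 - <<'E'
from workcell import readout,camera,get_calibration,bot
import cv2
print(readout.get_obs())
for n in("scene","side","wrist"):
    c=get_calibration(n); print(n,c); cv2.imwrite(f"pics/{n}0.png",camera(n)[...,::-1])
E
```

```text
pics
{'clock': 0.0, 'joint_pos': array([1.28000024e+00, 2.41431907e-01, 3.74829644e-03, 1.33518306e+00,
       2.82947185e-06, 1.57080165e+00]), 'joint_vel': array([-9.38024655e-04,  9.84893755e-04,  5.41854507e-04,  1.88087392e-03,
        8.91292273e-05,  1.91458958e-04]), 'tau': array([-6.10251227e-04, -3.72320938e+01,  2.52405059e+01,  1.72685419e-02,
       -8.94169398e-05, -2.57450381e-06]), 'eef_pos': array([0.14322392, 0.47856393, 0.30301252]), 'tool_rot': array([ 1.44888843e-01,  9.89447397e-01, -1.02404473e-03, -1.51379323e-04]), 'ft_force': array([-0.26479251,  0.78967071,  0.12364178]), 'ft_torque': array([-0.0651576 , -0.02992472, -0.01153678]), 'grip_width': 0.08590151830099874}
scene {'fx': 505.5986232505639, 'fy': 505.5986232505639, 'cx': 317.98317259683955, 'cy': 197.36687741526725, 'R': array([[ 0.74083001, -0.67161191, -0.01040873],
       [-0.36576546, -0.3903681 , -0.84488365],
       [ 0.56337068,  0.62972232, -0.53484884]]), 't': array([-0.49135208,  0.25581984,  0.65766865])}
side {'fx': 405.2602696146366, 'fy': 405.2602696146366, 'cx': 319.8222843295391, 'cy': 205.57560701601193, 'R': array([[ 0.72110913, -0.6927453 ,  0.01027466],
       [-0.41003521, -0.43868386, -0.79964217],
       [ 0.55845568,  0.57241629, -0.60038891]]), 't': array([-0.51650488,  0.26656533,  0.68535923])}
wrist {'fx': 354.3363958455188, 'fy': 354.3363958455188, 'cx': 318.5527305611505, 'cy': 206.45928146092996, 'R': array([[ 2.85861738e-01,  9.58270730e-01, -5.23537543e-04],
       [ 9.10808640e-01, -2.71533433e-01,  3.10961761e-01],
       [ 2.97843396e-01, -8.93689119e-02, -9.50422279e-01]]), 't': array([-0.49890043, -0.0411714 ,  0.37957403])}
```

View pics/scene0.png

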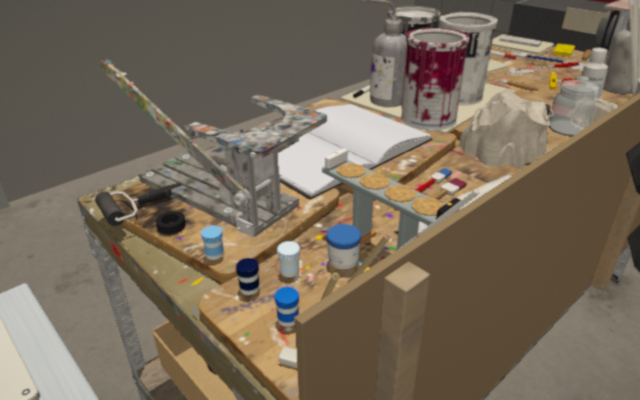

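View pics/side0.png

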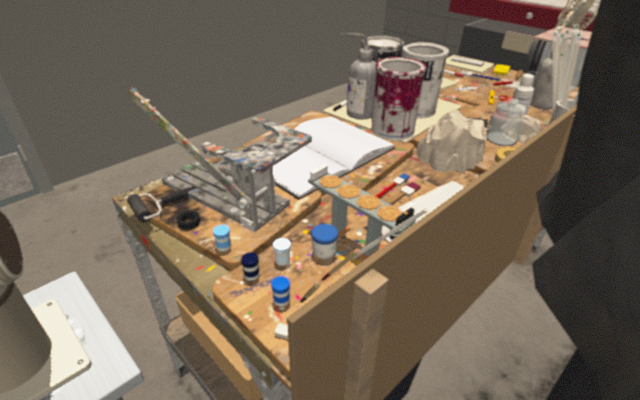

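Scene view: jars with light lid at (212,238), navy (248,275), pale (289,258), medium blue (287,305). The pot is at (343,245), the marks run (352,171)–(427,207), and the white block is at (336,157), at the mark_1 end. I still need to check for a second navy jar and whether the other stop is black.

```bash
cat > h.py <<'E'
import numpy as np,cv2
from workcell import readout,camera,get_calibration
from scipy.spatial.transform import Rotation as Ro
def ray(c,u,v):
    R,t=np.array(c['R']),np.array(c['t']); d=R.T@[(u-c['cx'])/c['fx'],(v-c['cy'])/c['fy'],1]; return -R.T@t,d
def onz(c,u,v,z):
    o,d=ray(c,u,v); return o+d*(z-o[2])/d[2]
def tri(a,b):
    A=np.zeros((3,3));B=np.zeros(3)
    for o,d in(a,b):
        d=d/np.linalg.norm(d);P=np.eye(3)-np.outer(d,d);A+=P;B+=P@o
    return np.linalg.solve(A,B)
def proj(c,X):
    q=np.array(c['R'])@X+c['t']; return np.array([c['fx']*q[0]/q[2]+c['cx'],c['fy']*q[1]/q[2]+c['cy']])
E
python3 - <<'E'
from h import *
cs=get_calibration('scene');sd=get_calibration('side')
for n,a,b in[('light',(212,231),(222,231)),('navy',(248,266),(250,259)),('pale',(289,248),(282,243)),('mid',(287,295),(281,285)),('pot',(344,235),(324,232))]:
    print(n,onz(cs,*a,.05 if n!='pot' else .059).round(3),tri(ray(cs,*a),ray(sd,*b)).round(3))
for n,a,b in[('m1',(352,171),(332,181)),('m2',(374,181),(350,190)),('m3',(398,193),(369,202)),('m4',(427,207),(389,214)),('stopw',(336,153),(318,172))]:
    print(n,onz(cs,*a,.132 if n[0]=='m' else .152).round(3),tri(ray(cs,*a),ray(sd,*b)).round(3))
a=cv2.imread('pics/scene0.png');b=cv2.imread('pics/side0.png')
z=np.hstack([cv2.resize(a[140:330,190:450],None,fx=1.53,fy=1.53,interpolation=3),cv2.resize(b[150:340,190:450],None,fx=1.53,fy=1.53,interpolation=3)])
z=np.vstack([z,cv2.resize(cv2.imread('pics/wrist0.png'),None,fx=.75,fy=.75,interpolation=3)[:,:].copy() if 0 else np.pad(cv2.resize(cv2.imread('pics/wrist0.png'),(480,300)),((0,0),(0,z.shape[1]-480),(0,0)))])
cv2.imwrite('pics/z0.png',z);print(z.shape)
E
```

```text
light [0.421 0.004 0.05 ] [ 0.401 -0.034  0.08 ]
navy [ 0.412 -0.114  0.05 ] [ 0.41  -0.117  0.053]
pale [ 0.488 -0.123  0.05 ] [ 0.495 -0.113  0.041]
mid [ 0.416 -0.206  0.05 ] [ 0.393 -0.236  0.085]
pot [ 0.571 -0.168  0.059] [ 0.584 -0.152  0.044]
m1 [ 0.641 -0.114  0.132] [ 0.665 -0.092  0.114]
m2 [ 0.644 -0.163  0.132] [ 0.665 -0.147  0.117]
m3 [ 0.644 -0.215  0.132] [ 0.637 -0.223  0.138]
m4 [ 0.645 -0.272  0.132] [ 0.639 -0.276  0.137]
stopw [ 0.641 -0.074  0.152] [ 0.566 -0.149  0.207]
(591, 796, 3)
```

View pics/z0.png

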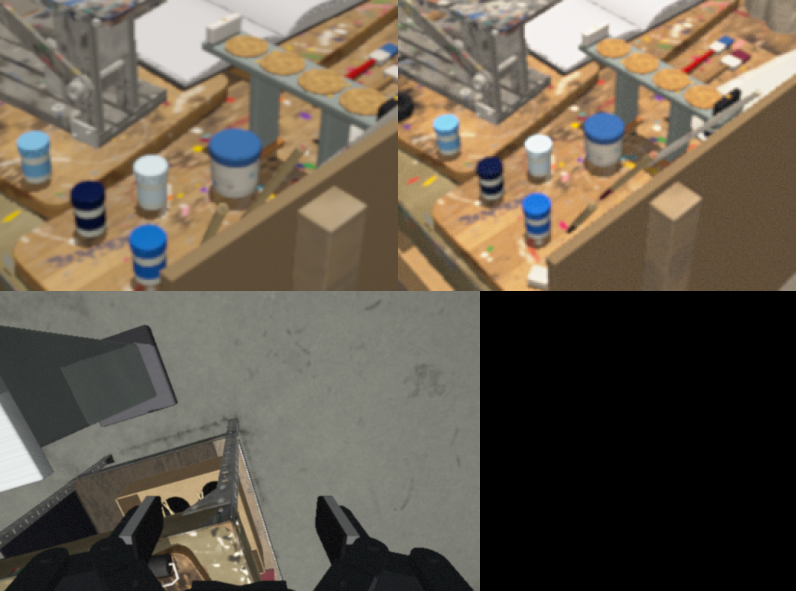

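List of look-alikes in the scene view: navy jar (248,275) is the only navy one visible so far, so the smaller one may be hidden. Pale is (289,258), light (212,238), mid (287,305), and the pot (343,245) is a bystander. The black stop is at (385,107) in the z0 crop, the right/mark_4 end, so palest goes to mark_1. Next I move the wrist over the bench for a close view.

```bash
cat >> h.py <<'E'
def down(yaw,tilt=0):
    # jaws (tool y) along world direction yaw, tool z down; tilt: lean the gripper body towards the robot (-x)
    y=np.array([np.cos(yaw),np.sin(yaw),0]);z=np.array([0,0,-1.]);R=np.c_[np.cross(y,z),y,z]
    return Ro.from_euler('y',-tilt)*Ro.from_matrix(R)
def go(p,yaw=0,tilt=0,lead=0.054,prev=True):
    """p = grasp point target (lead ahead of the TCP)"""
    o=readout.get_obs();R0=Ro.from_quat(o['tool_rot']);Rt=down(yaw,tilt)
    tcp=np.array(p)-Rt.apply([0,0,lead]); s=R0.inv().apply(tcp-o['eef_pos'])*1000
    r=(R0.inv()*Rt).as_rotvec(); print('tcp',tcp.round(3),'shift',s.round(1).tolist(),'rot',r.round(3).tolist(),'rows>=%.1f'%max(np.linalg.norm(s)/41.7,np.degrees(np.linalg.norm(r))/7.16))
E
python3 - <<'E'
from h import *
o=readout.get_obs();c=get_calibration('wrist');R0=Ro.from_quat(o['tool_rot'])
C=-c['R'].T@c['t'];print('cam in tool',R0.inv().apply(C-o['eef_pos']),'axes',R0.as_matrix().round(2))
cs=get_calibration('scene');sd=get_calibration('side');print('lever',tri(ray(cs,105,65),ray(sd,135,92)),'stick low',onz(cs,325,292,0),onz(cs,385,240,.02),'blackstop',onz(cs,190+385/1.53,140+107/1.53,.152))
for yaw in(np.pi,0,):go([.36,-.09,.25],yaw)
E
```

```text
cam in tool [ 0.07934442 -0.00070477 -0.07016395] axes [[-0.96  0.29 -0.  ]
 [ 0.29  0.96 -0.  ]
 [ 0.   -0.   -1.  ]]
lever [0.43350838 0.35876448 0.25671855] stick low [ 0.49724996 -0.19988125  0.        ] [ 0.65062199 -0.19057627  0.02      ] blackstop [ 0.6280981  -0.30900309  0.152     ]
tcp [ 0.36  -0.09   0.304] shift [-370.7, -482.7, -0.0] rot [-0.001, -0.001, -1.862] rows>=14.9
tcp [ 0.36  -0.09   0.304] shift [-370.7, -482.7, -0.0] rot [-0.001, 0.001, 1.28] rows>=14.6
```

Call:
{"api": "send_rows", "payload": {"moves": [[[-371,-483,0],[0,0,-0.29],85],[[-371,-483,0],[0,0,-0.29],85],[[-371,-483,0],[0,0,-0.29],85],[[-371,-483,0],[0,0,-0.29],85],[[-371,-483,0],[0,0,-0.29],85],[[-371,-483,0],[0,0,-0.29],85],[[-371,-483,0],[0,0,-0.29],85],[[-371,-483,0],[0,0,-0.29],85],[[-371,-483,0],[0,0,-0.29],85],[[-371,-483,0],[0,0,-0.29],85],[[-371,-483,0],[0,0,-0.29],85],[[-371,-483,0],[0,0,-0.29],85]]}}

```text
clock: 1.15
eef_pos: [0.3209, 0.0105, 0.3042]
tool_rot: [0.0, 1.0, -0.001, 0.0]
ft_force: [1.4, 1.6, -0.1]
grip_width: 0.0852
```

```bash
python3 - <<'E'
from h import *
go([.36,-.09,.25],np.pi/2)
E
```

```text
tcp [ 0.36  -0.09   0.304] shift [-39.2, -100.4, 0.3] rot [-0.001, 0.0, -0.001] rows>=2.6
```

Call:
{"api": "send_rows", "payload": {"moves": [[[-39,-100,0],[0,0,0],85],[[-39,-100,0],[0,0,0],85],[[-39,-100,0],[0,0,0],85],[[-39,-100,0],[0,0,0],85],[[-39,-100,0],[0,0,0],85],[[-39,-100,0],[0,0,0],85]]}}

```text
clock: 1.65
eef_pos: [0.3592, -0.0893, 0.3039]
tool_rot: [0.001, 1.0, -0.0, -0.0]
ft_force: [1.7, 0.3, -0.0]
grip_width: 0.0849
```

```bash
python3 - <<'E'
from h import *
print(readout.get_obs()['eef_pos'],readout.get_obs()['ft_force']);cv2.imwrite('pics/w1.png',camera('wrist')[...,::-1])
np.savez('w1.npz',**get_calibration('wrist'))
E
```

```text
[ 0.35924779 -0.08930428  0.30392809] [ 1.7146906   0.3142833  -0.03980508]
```

View pics/w1.png

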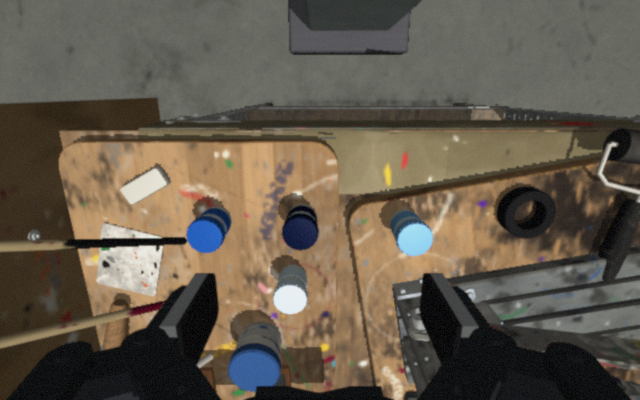

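Wrist view: mid lid (207,235), navy (299,232), pale (290,296), light (413,238), pot (255,363). A stick tip is at (185,240), beside the mid jar. I'll measure lid centres and sizes.

```bash
python3 - <<'E'
from h import *
im=cv2.imread('pics/w1.png');c=dict(np.load('w1.npz'));hsv=cv2.cvtColor(im,cv2.COLOR_BGR2HSV)
for n,(u,v) in dict(mid=(207,236),navy=(300,234),pale=(290,297),light=(413,240)).items():
    # lid-coloured pixels near the seed
    col=cv2.cvtColor(im[v-4:v+5,u-4:u+5].mean((0,1)).reshape(1,1,3).astype(np.uint8),cv2.COLOR_BGR2LAB)[0,0].astype(float)
    m=(np.linalg.norm(cv2.cvtColor(im,cv2.COLOR_BGR2LAB).astype(float)-col,axis=2)<28).astype(np.uint8)
    k,L,s,_=cv2.connectedComponentsWithStats(m);m=(L==L[v,u]).astype(np.uint8)
    ct=max(cv2.findContours(m,0,1)[0],key=cv2.contourArea);e=cv2.fitEllipse(cv2.convexHull(ct));x,y,w,h=cv2.boundingRect(ct)
    # top disc: width from bounding box, bottom edge of image = near edge of the top
    uc=x+(w-1)/2;
    P=onz(c,uc,y+h-1-w/2+.5,.05);d=np.linalg.norm(-c['R'].T@c['t']-P)
    print(n,'ell',np.round(e[0],1),np.round(e[1],1),'box',(x,y,w,h),'P',P.round(4),'Pell',onz(c,*e[0],.05).round(4),'diam mm',round(w*d/c['fx']*1000,1),hsv[v,u])
E
```

```text
mid ell [204.  236.1] [31.  35.9] box (187, 221, 35, 32) P [ 0.4155 -0.2025  0.05  ] Pell [ 0.4168 -0.2027  0.05  ] diam mm 36.5 [109 198 194]
navy ell [300.4 228.1] [35.3 43.4] box (283, 207, 35, 43) P [ 0.4123 -0.1076  0.05  ] Pell [ 0.4081 -0.1071  0.05  ] diam mm 34.7 [113 167  64]
pale ell [289.7 299.2] [28.  32.5] box (274, 286, 33, 28) P [ 0.4859 -0.1192  0.05  ] Pell [ 0.4886 -0.1196  0.05  ] diam mm 35.9 [101  12 242]
light ell [415.1 239.5] [31.1 35.3] box (398, 224, 35, 32) P [0.4186 0.0064 0.05  ] Pell [0.4203 0.0066 0.05  ] diam mm 36.1 [ 99  91 242]
```

Four jars measured. The navy one is about 35–36 mm across and its top triangulates to ~53 mm, so it's the larger size. I start with light, leaning the gripper slightly back away from the press.

```bash
python3 - <<'E'
from h import *
go([.4195,.0065,.15],np.pi/2,.15)
go([.4195,.0065,.036],np.pi/2,.15)
E
```

```text
tcp [0.411 0.006 0.203] shift [-52.3, 95.4, 100.5] rot [-0.001, -0.151, 0.0] rows>=3.6
tcp [0.411 0.006 0.089] shift [-52.3, 95.5, 214.5] rot [-0.001, -0.151, 0.0] rows>=5.8
```

Call:
{"api": "send_rows", "payload": {"moves": [[[-52,95,100],[0,-0.15,0],62],[[-52,95,100],[0,-0.15,0],62],[[-52,95,100],[0,-0.15,0],62],[[-52,95,100],[0,-0.15,0],62],[[-52,95,100],[0,-0.15,0],62],[[-52,95,100],[0,-0.15,0],62]]}}

```text
clock: 2.2
eef_pos: [0.4099, 0.0081, 0.203]
tool_rot: [-0.003, 0.997, -0.0, 0.073]
ft_force: [-0.5, -0.1, 0.4]
grip_width: 0.0617
```

```bash
python3 - <<'E'
from h import *
go([.4195,.0065,.036],np.pi/2,.15)
cv2.imwrite('pics/w2.png',camera('wrist')[...,::-1]);np.savez('w2.npz',**get_calibration('wrist'))
E
```

```text
tcp [0.411 0.006 0.089] shift [15.0, -1.5, 112.6] rot [-0.0, -0.004, 0.005] rows>=2.7
```

View pics/w2.png

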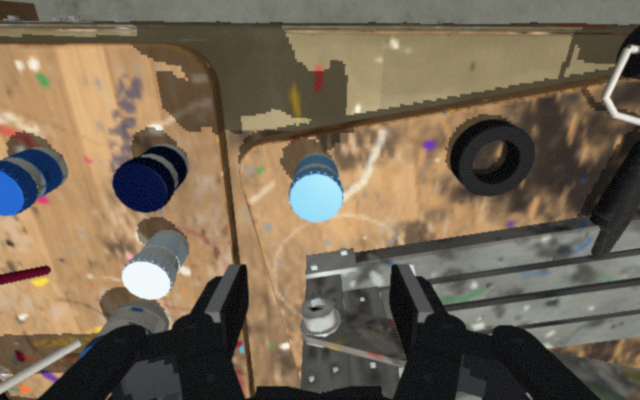

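Close view: light lid at (316,194), centred between the fingers and clear of the press base. I descend and grip.

Call:
{"api": "send_rows", "payload": {"moves": [[[15,-1,112],[0,0,0],62],[[15,-1,112],[0,0,0],62],[[15,-1,112],[0,0,0],62],[[15,-1,112],[0,0,0],62],[[15,-1,112],[0,0,0],62],[[15,-1,112],[0,0,0],62],[[15,-1,112],[0,0,0],30],[[15,-1,112],[0,0,0],30],[[15,-1,112],[0,0,0],30],[[15,-1,112],[0,0,0],30],[[15,-1,112],[0,0,0],30],[[15,-1,112],[0,0,0],30]]}}

```text
clock: 3.25
eef_pos: [0.4142, 0.0061, 0.0935]
tool_rot: [-0.002, 0.997, -0.0, 0.077]
ft_force: [-2.4, -0.1, 9.6]
grip_width: 0.0339
```

```bash
python3 - <<'E'
from h import *
go([.4195,.0065,.30],np.pi/2,.15)
E
```

```text
tcp [0.411 0.006 0.353] shift [-37.1, 0.1, -257.2] rot [-0.001, 0.004, 0.004] rows>=6.2
```

Call:
{"api": "send_rows", "payload": {"moves": [[[-4,0,-30],[0,0,0],30],[[-4,0,-30],[0,0,0],30],[[-4,0,-30],[0,0,0],30],[[-4,0,-30],[0,0,0],30]]}}

```text
clock: 3.58
eef_pos: [0.4138, 0.0062, 0.1245]
tool_rot: [-0.002, 0.997, -0.0, 0.078]
ft_force: [0.3, 0.6, -1.8]
grip_width: 0.0339
```

```bash
python3 - <<'E'
from h import *
a=camera('wrist');b=camera('scene')
z=np.hstack([a[100:400,120:520],cv2.resize(b[180:300,150:310],None,fx=2.5,fy=2.5)]);cv2.imwrite('pics/w3.png',z[...,::-1]);print(readout.get_obs()['ft_force'])
E
```

```text
[-0.49214316  0.65859561 -0.22649378]
```

View pics/w3.png

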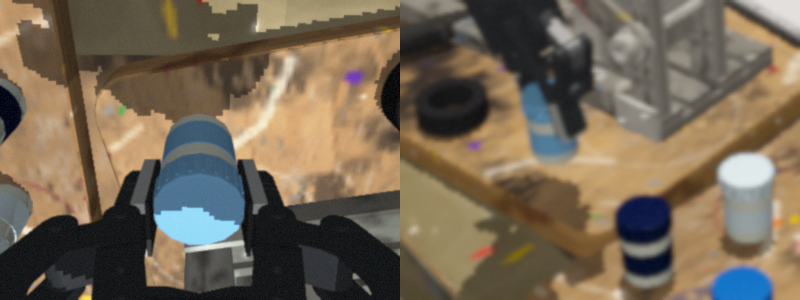

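The jar is held, with its lid at (199,208) in the crop and apparently upright. The push-up came from the pads swinging forward as they closed. Next I fit the cork marks in the scene view and work out the carry.

```bash
python3 - <<'E'
from h import *
for n in('scene','side'):
    im=cv2.imread(f'pics/{n}0.png');c=get_calibration(n);hsv=cv2.cvtColor(im,cv2.COLOR_BGR2HSV)
    roi=[(352,171),(374,181),(398,193),(427,207)] if n=='scene' else [(332,181),(350,190),(369,202),(389,214)]
    print([hsv[v,u].tolist() for u,v in roi])
    m=cv2.inRange(hsv,(8,70,110),(25,255,255));mm=np.zeros_like(m);u,v=np.mean(roi,0).astype(int);mm[v-35:v+35,u-60:u+60]=m[v-35:v+35,u-60:u+60]
    for u,v in roi:
        k,L=cv2.connectedComponents(mm);ct=max(cv2.findContours((L==L[v,u]).astype(np.uint8),0,1)[0],key=cv2.contourArea);e=cv2.fitEllipse(cv2.convexHull(ct))
        print(n,np.round(e[0],1),np.round(e[1],1),onz(c,*e[0],.132).round(4))
o=readout.get_obs();c=get_calibration('wrist');zt=o['eef_pos'][2]-.0935+.05;print('lid',onz(c,319,308,zt)-o['eef_pos'])
go([.4195,.0065,.32],np.pi/2,.155);go([.58,-.164,.32],np.pi/2,.155);print(o['joint_pos'])
E
```

```text
[[18, 134, 196], [19, 134, 200], [18, 133, 200], [18, 134, 200]]
scene [384.9 168.5] [ 35.  104.8] [ 0.6892 -0.1472  0.132 ]
scene [384.9 168.5] [ 35.  104.8] [ 0.6892 -0.1472  0.132 ]
scene [416.5 175.8] [37.3 72.9] [ 0.7092 -0.2008  0.132 ]
scene [433.5 197.3] [28.  47.2] [ 0.6746 -0.2622  0.132 ]
[[16, 147, 221], [17, 151, 224], [17, 147, 224], [17, 144, 229]]
side [370.7 190.6] [ 65.7 120.3] [ 0.6795 -0.1946  0.132 ]
side [370.7 190.6] [ 65.7 120.3] [ 0.6795 -0.1946  0.132 ]
side [370.7 190.6] [ 65.7 120.3] [ 0.6795 -0.1946  0.132 ]
side [370.7 190.6] [ 65.7 120.3] [ 0.6795 -0.1946  0.132 ]
lid [ 0.00428904 -0.00043698 -0.0435    ]
tcp [0.411 0.006 0.373] shift [-36.4, 0.1, -247.3] rot [-0.001, -0.002, 0.004] rows>=6.0
tcp [ 0.572 -0.164  0.373] shift [-194.4, -171.0, -222.7] rot [-0.001, -0.002, 0.004] rows>=8.2
[ 0.01666826  0.17046015 -0.62886089  0.61856302 -0.00312237  0.01293243]
```

Call:
{"api": "send_rows", "payload": {"moves": [[[-36,0,-247],[0,0,0],30],[[-36,0,-247],[0,0,0],30],[[-36,0,-247],[0,0,0],30],[[-36,0,-247],[0,0,0],30],[[-36,0,-247],[0,0,0],30],[[-36,0,-247],[0,0,0],30],[[-194,-171,-223],[0,0,0],30],[[-194,-171,-223],[0,0,0],30],[[-194,-171,-223],[0,0,0],30],[[-194,-171,-223],[0,0,0],30],[[-194,-171,-223],[0,0,0],30],[[-194,-171,-223],[0,0,0],30]]}}

```text
clock: 4.68
eef_pos: [0.573, -0.167, 0.3711]
tool_rot: [-0.001, 0.997, -0.001, 0.075]
ft_force: [-0.7, -0.6, -0.5]
grip_width: 0.0334
```

Call:
{"api": "send_rows", "payload": {"moves": [[[0,0,0],[0,0,0],30],[[0,0,0],[0,0,0],30],[[0,0,0],[0,0,0],30]]}}

```text
clock: 4.93
eef_pos: [0.5723, -0.1667, 0.3694]
tool_rot: [-0.001, 0.997, 0.0, 0.073]
ft_force: [-0.2, 0.2, -1.0]
grip_width: 0.0342
```

```bash
python3 - <<'E'
from h import *
print(readout.get_obs()['eef_pos']);cv2.imwrite('pics/w4.png',camera('wrist')[...,::-1]);np.savez('w4.npz',**get_calibration('wrist'))
E
```

```text
[ 0.57232161 -0.16668385  0.36938581]
```

View pics/w4.png

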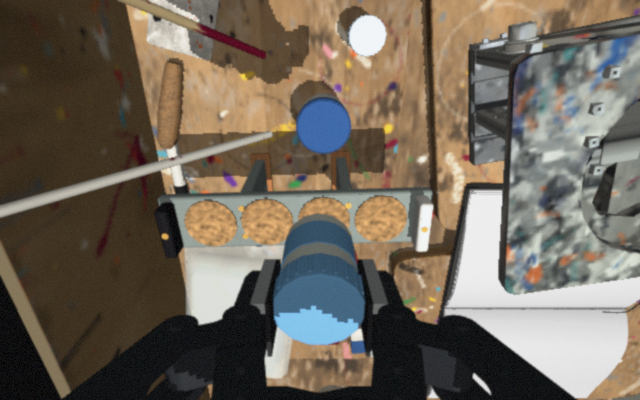

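Wrist view: marks 4,3,2,1 at (211,222),(266,222),(323,220),(380,219). The white stop (424,220) is beside mark_1 and the black stop (168,230) beside mark_4. The light jar is held upright over mark 2.

```bash
python3 - <<'E'
from h import *
im=cv2.imread('pics/w4.png');c=dict(np.load('w4.npz'));hsv=cv2.cvtColor(im,cv2.COLOR_BGR2HSV)
m=cv2.inRange(hsv,(5,60,90),(28,255,255));P={}
for i,(u,v) in{4:(211,222),3:(266,222),1:(380,219)}.items():
    mm=np.zeros_like(m);mm[v-26:v+27,u-27:u+28]=m[v-26:v+27,u-27:u+28];mm=cv2.morphologyEx(mm,cv2.MORPH_OPEN,np.ones((5,5)))
    k,L=cv2.connectedComponents(mm);ct=max(cv2.findContours((L==L[v,u]).astype(np.uint8),0,1)[0],key=cv2.contourArea);e=cv2.fitEllipse(cv2.convexHull(ct))
    P[i]=onz(c,*e[0],.132);print(i,np.round(e[0],1),np.round(e[1],1),P[i].round(4))
d=(P[4]-P[1])[:2];print('pitch',np.linalg.norm(d)/3,'mark2',(P[1][:2]+d/3).round(4),'dir',d)
o=readout.get_obs()
t2=P[1][:2]+d/3
# TCP so that jar (TCP+[.0048,-.0002]) sits on mark 2
R0=Ro.from_quat(o['tool_rot'])
for z in(.245,.2265):print(np.round(R0.inv().apply(np.r_[t2-[.0048,-.0002],z]-o['eef_pos'])*1000,1), (R0.inv()*down(np.pi/2,.155)).as_rotvec().round(3))
# jar axis in image: lid centre and where the base centre of an upright jar would be
b=o['eef_pos']+[.0048,0,-.0935];print('upright base expected px',proj(c,b),'lid',proj(c,b+[0,0,.05]),'base back edge',proj(c,b+[-.0165,0,0]))
E
```

```text
4 [210.4 222.9] [44.5 53.5] [ 0.6495 -0.2697  0.132 ]
3 [263.8 221.6] [46.1 58.9] [ 0.6478 -0.2186  0.132 ]
1 [380.5 219.5] [48.4 52.6] [ 0.6454 -0.1074  0.132 ]
pitch 0.05413262827200563 mark2 [ 0.6467 -0.1615] dir [ 0.00409332 -0.16234629]
[-50.5   4.8 134.2] [ 0.    -0.007  0.002]
[-47.7   4.8 152.5] [ 0.    -0.007  0.002]
upright base expected px [319.55924398 238.6740015 ] lid [320.05370696 309.50664698] base back edge [319.70360329 209.29261122]
```

Call:
{"api": "send_rows", "payload": {"moves": [[[-50,5,134],[0,-0.007,0],30],[[-50,5,134],[0,-0.007,0],30],[[-50,5,134],[0,-0.007,0],30],[[-50,5,134],[0,-0.007,0],30],[[-50,5,134],[0,-0.007,0],30],[[-50,5,134],[0,-0.007,0],30],[[-47,5,150],[0,-0.007,0],30],[[-47,5,150],[0,-0.007,0],30],[[-47,5,152],[0,-0.007,0],30],[[-47,5,152],[0,-0.007,0],30]]}}

```text
clock: 5.82
eef_pos: [0.6413, -0.1611, 0.2293]
tool_rot: [-0.001, 0.997, -0.0, 0.079]
ft_force: [-0.5, 0.3, -1.2]
grip_width: 0.034
```

```bash
python3 - <<'E'
from h import *
o=readout.get_obs();print(o['eef_pos'],o['ft_force']);a=camera('wrist');b=camera('scene')
cv2.imwrite('pics/w5.png',np.hstack([a[80:400,120:520],cv2.resize(b[90:218,300:460],None,fx=2.5,fy=2.5)])[...,::-1])
go(o['eef_pos']+[-.02,0,.1],np.pi/2,.155,0)
E
```

```text
[ 0.64127746 -0.16111497  0.22925271] [-0.51588091  0.25714025 -1.20321044]
tcp [ 0.621 -0.161  0.329] shift [4.2, 0.1, -102.2] rot [-0.001, 0.003, 0.002] rows>=2.5
```

View pics/w5.png

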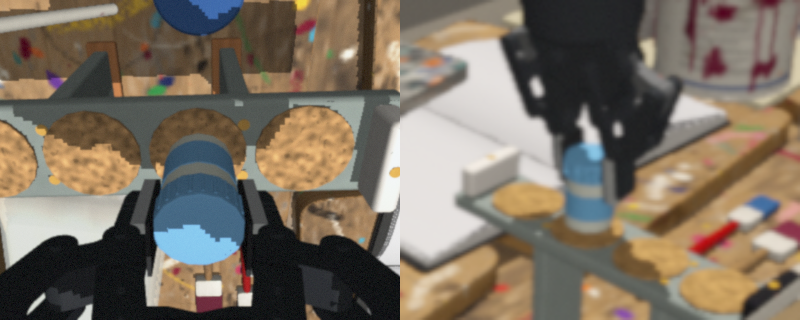

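Jar over mark 2 at about (198,140) in the crop, roughly 3 mm above the cork. Lower and release.

Call:
{"api": "send_rows", "payload": {"moves": [[[0,0,4],[0,0,0],30],[[0,0,4],[0,0,0],30],[[0,0,4],[0,0,0],30],[[0,0,4],[0,0,0],40],[[0,0,4],[0,0,0],52],[[0,0,4],[0,0,0],52],[[0,0,4],[0,0,0],52],[[4,0,-100],[0,0,0],52],[[4,0,-100],[0,0,0],52],[[4,0,-100],[0,0,0],52],[[4,0,-100],[0,0,0],52],[[4,0,-100],[0,0,0],52]]}}

```text
clock: 6.92
eef_pos: [0.6224, -0.1614, 0.3295]
tool_rot: [-0.001, 0.997, -0.001, 0.081]
ft_force: [0.2, 0.3, -0.7]
grip_width: 0.052
```

```bash
python3 - <<'E'
from h import *
b=camera('scene');s=camera('side');a=camera('wrist');cv2.imwrite('pics/w6w.png',a[...,::-1]);np.savez('w6.npz',**get_calibration('wrist'))
cv2.imwrite('pics/w6.png',np.hstack([cv2.resize(b[120:240,300:460],None,fx=2.5,fy=2.5),a[80:380,100:500]])[...,::-1])
go([.487,-.1194,.32],0,0);go([.487,-.1194,.16],0,0)
E
```

```text
tcp [ 0.487 -0.119  0.374] shift [125.0, 41.9, -69.0] rot [0.122, 0.121, 1.569] rows>=12.6
tcp [ 0.487 -0.119  0.214] shift [149.6, 41.9, 89.0] rot [0.122, 0.121, 1.569] rows>=12.6
```

View pics/w6.png

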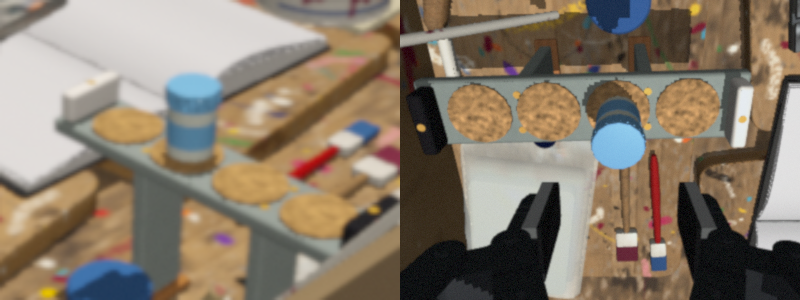

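Light stands on mark 2. Small navy speck behind the shelf at crop (540,143), probably the look-alike. Now pale, jaws across the shelf (along x), camera side away from the press.

```bash
python3 - <<'E'
from h import *
go([.487,-.1194,.16],np.pi,0)
E
```

```text
tcp [ 0.487 -0.119  0.214] shift [149.6, 41.9, 89.0] rot [-0.121, 0.122, -1.565] rows>=12.6
```

Call:
{"api": "send_rows", "payload": {"moves": [[[125,42,-40],[-0.12,0.12,-1.565],56],[[125,42,-40],[-0.12,0.12,-1.565],56],[[125,42,-40],[-0.12,0.12,-1.565],56],[[150,42,89],[-0.12,0.12,-1.565],56],[[150,42,89],[-0.12,0.12,-1.565],56],[[150,42,89],[-0.12,0.12,-1.565],56],[[150,42,89],[-0.12,0.12,-1.565],56],[[150,42,89],[-0.12,0.12,-1.565],56],[[150,42,89],[-0.12,0.12,-1.565],56],[[150,42,89],[-0.12,0.12,-1.565],56],[[150,42,89],[-0.12,0.12,-1.565],56],[[150,42,89],[-0.12,0.12,-1.565],56]]}}

```text
clock: 8.07
eef_pos: [0.4857, -0.119, 0.212]
tool_rot: [-0.683, 0.731, 0.001, 0.003]
ft_force: [1.0, -0.1, 0.0]
grip_width: 0.0559
```

```bash
python3 - <<'E'
from h import *
go([.487,-.1194,.16],np.pi,0)
cv2.imwrite('pics/w7.png',camera('wrist')[...,::-1]);np.savez('w7.npz',**get_calibration('wrist'))
go([.487,-.1194,.036],np.pi,0)
E
```

```text
tcp [ 0.487 -0.119  0.214] shift [0.3, -1.4, -2.0] rot [-0.003, 0.007, -0.068] rows>=0.5
tcp [ 0.487 -0.119  0.09 ] shift [1.3, -0.8, 122.0] rot [-0.003, 0.006, -0.064] rows>=2.9
```

View pics/w7.png

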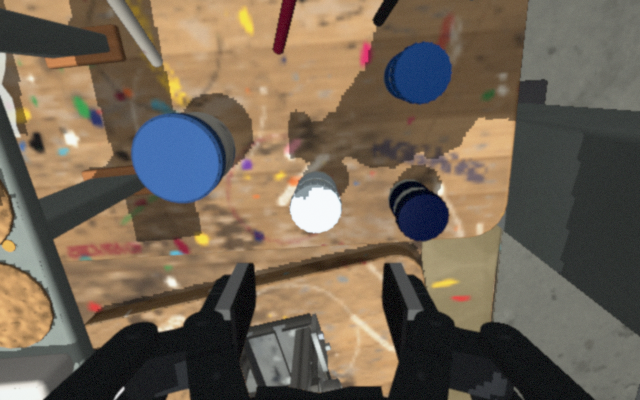

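Pale lid (316,208), navy (420,214), mid (421,72), pot (180,157). I refine the positions from this closer view.

```bash
python3 - <<'E'
from h import *
c=dict(np.load('w7.npz'))
for n,u,v in[('pale',316,209),('navy',420,216),('mid',422,73),('pot',179,158)]:print(n,onz(c,u,v,.05 if n!='pot' else .059).round(4))
P=onz(c,316,209,.05)
go([P[0],P[1],.036],np.pi,0)
E
```

```text
pale [ 0.4883 -0.1203  0.05  ]
navy [ 0.4165 -0.1107  0.05  ]
mid [ 0.4178 -0.2041  0.05  ]
pot [ 0.5726 -0.163   0.059 ]
tcp [ 0.488 -0.12   0.09 ] shift [2.1, -2.2, 122.0] rot [-0.003, 0.006, -0.064] rows>=2.9
```

Call:
{"api": "send_rows", "payload": {"moves": [[[2,-2,120],[0,0.006,-0.064],56],[[2,-2,120],[0,0.006,-0.064],56],[[2,-2,120],[0,0.006,-0.064],56],[[2,-2,120],[0,0.006,-0.064],56],[[2,-2,120],[0,0.006,-0.064],56],[[2,-2,120],[0,0.006,-0.064],56],[[2,-2,120],[0,0.006,-0.064],30],[[2,-2,120],[0,0.006,-0.064],30],[[2,-2,120],[0,0.006,-0.064],30],[[2,-2,120],[0,0.006,-0.064],30],[[2,-2,120],[0,0.006,-0.064],30],[[2,-2,120],[0,0.006,-0.064],30]]}}

```text
clock: 9.12
eef_pos: [0.4899, -0.1207, 0.0948]
tool_rot: [-0.707, 0.707, -0.003, 0.003]
ft_force: [-1.4, 0.5, 6.0]
grip_width: 0.034
```

```bash
python3 - <<'E'
from h import *
go([.488,-.12,.32],np.pi,0)
go([.645,-.108,.32],np.pi,0)
E
```

```text
tcp [ 0.488 -0.12   0.374] shift [-0.4, -0.5, -279.2] rot [-0.008, -0.001, -0.001] rows>=6.7
tcp [ 0.645 -0.108  0.374] shift [-12.4, -157.4, -277.9] rot [-0.008, -0.001, -0.001] rows>=7.7
```

Call:
{"api": "send_rows", "payload": {"moves": [[[0,0,-279],[-0.008,0,0],30],[[0,0,-279],[-0.008,0,0],30],[[0,0,-279],[-0.008,0,0],30],[[0,0,-279],[-0.008,0,0],30],[[0,0,-279],[-0.008,0,0],30],[[0,0,-279],[-0.008,0,0],30],[[0,0,-279],[-0.008,0,0],30],[[-12,-157,-278],[-0.008,0,0],30],[[-12,-157,-278],[-0.008,0,0],30],[[-12,-157,-278],[-0.008,0,0],30],[[-12,-157,-278],[-0.008,0,0],30],[[-12,-157,-278],[-0.008,0,0],30]]}}

```text
clock: 10.12
eef_pos: [0.6497, -0.1075, 0.3694]
tool_rot: [0.708, -0.707, -0.0, 0.0]
ft_force: [-0.7, -0.3, -2.8]
grip_width: 0.0339
```

Call:
{"api": "send_rows", "payload": {"moves": [[[0,0,0],[0,0,0],30],[[0,0,0],[0,0,0],30]]}}

```text
clock: 10.28
eef_pos: [0.6498, -0.1073, 0.3684]
tool_rot: [0.708, -0.707, -0.001, 0.001]
ft_force: [-0.2, -0.5, -0.7]
grip_width: 0.034
```

```bash
python3 - <<'E'
from h import *
go([.645,-.108,.2475],np.pi,0,.0);go([.645,-.108,.228],np.pi,0,.0);print(readout.get_obs()['ft_force'])
cv2.imwrite('pics/w8.png',camera('wrist')[...,::-1]);np.savez('w8.npz',**get_calibration('wrist'))
E
```

```text
tcp [ 0.645 -0.108  0.248] shift [0.8, 4.5, 120.9] rot [0.003, 0.0, 0.002] rows>=2.9
tcp [ 0.645 -0.108  0.228] shift [0.8, 4.4, 140.4] rot [0.003, 0.0, 0.002] rows>=3.4
[-0.20516669 -0.49789038 -0.71455187]
```

View pics/w8.png

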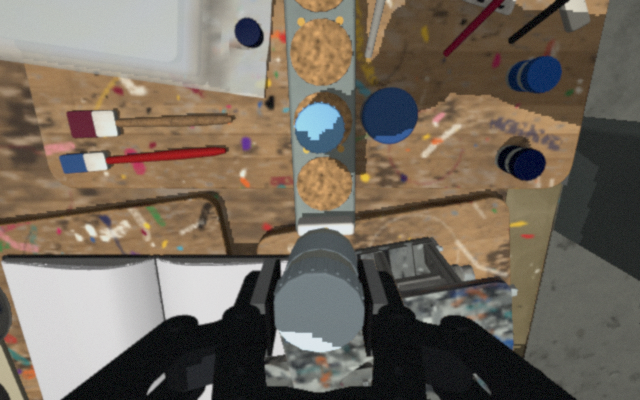

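The smaller navy look-alike is at (248,32), behind the shelf, so the front navy jar is the right one. Mark 1 is at (324,184), mark 3 (321,51), light lid (320,125).

```bash
python3 - <<'E'
from h import *
im=cv2.imread('pics/w8.png');c=dict(np.load('w8.npz'));m=cv2.inRange(cv2.cvtColor(im,cv2.COLOR_BGR2HSV),(5,60,80),(28,255,255))
for n,(u,v) in{'m1':(324,184),'m3':(321,51)}.items():
    mm=np.zeros_like(m);mm[v-34:v+35,u-30:u+31]=m[v-34:v+35,u-30:u+31];mm=cv2.morphologyEx(mm,cv2.MORPH_OPEN,np.ones((5,5)))
    k,L=cv2.connectedComponents(mm);ct=max(cv2.findContours((L==L[v,u]).astype(np.uint8),0,1)[0],key=cv2.contourArea);e=cv2.fitEllipse(cv2.convexHull(ct))
    print(n,np.round(e[0],1),np.round(e[1],1),onz(c,*e[0],.132).round(4))
print('light lid',onz(c,320,125,.182).round(4))
E
```

```text
m1 [324.1 183.4] [53.8 55.6] [ 0.6439 -0.1087  0.132 ]
m3 [320.2  47.3] [63.  77.5] [ 0.6478 -0.2203  0.132 ]
light lid [ 0.648  -0.1644  0.182 ]
```

Call:
{"api": "send_rows", "payload": {"moves": [[[1,5,120],[0.003,0,0],30],[[1,5,120],[0.003,0,0],30],[[1,5,120],[0.003,0,0],30],[[1,5,120],[0.003,0,0],30],[[1,5,120],[0.003,0,0],30],[[1,5,136],[0.003,0,0],30],[[1,5,136],[0.003,0,0],30],[[1,5,138],[0.003,0,0],30],[[1,5,138],[0.003,0,0],30],[[1,5,138],[0.003,0,0],30]]}}

```text
clock: 11.17
eef_pos: [0.6448, -0.1086, 0.2341]
tool_rot: [0.708, -0.707, 0.002, -0.002]
ft_force: [0.1, -0.1, -0.8]
grip_width: 0.034
```

Call:
{"api": "send_rows", "payload": {"moves": [[[0,0,5],[0,0,0],30],[[0,0,5],[0,0,0],30],[[0,0,8],[0,0,0],30],[[0,0,8],[0,0,0],30],[[0,0,8],[0,0,0],30]]}}

```text
clock: 11.58
eef_pos: [0.6452, -0.1087, 0.227]
tool_rot: [0.708, -0.707, 0.003, -0.002]
ft_force: [-0.8, 0.3, 3.7]
grip_width: 0.0341
```

Contact (3.7 N). Release and rise.

Call:
{"api": "send_rows", "payload": {"moves": [[[0,0,0],[0,0,0],40],[[0,0,0],[0,0,0],50],[[0,0,0],[0,0,0],54],[[0,0,0],[0,0,0],54],[[0,0,-100],[0,0,0],54],[[0,0,-100],[0,0,0],54],[[0,0,-100],[0,0,0],54],[[0,0,-100],[0,0,0],54],[[0,0,-100],[0,0,0],54]]}}

```text
clock: 12.33
eef_pos: [0.6451, -0.1087, 0.3286]
tool_rot: [0.708, -0.707, 0.004, -0.003]
ft_force: [-0.7, -0.7, -0.6]
grip_width: 0.0541
```

```bash
python3 - <<'E'
from h import *
b=camera('scene');cv2.imwrite('pics/s9.png',b[...,::-1])
go([.4145,-.109,.25],np.pi,0);go([.4145,-.109,.16],np.pi,0)
E
```

```text
tcp [ 0.414 -0.109  0.304] shift [0.1, 230.2, 21.1] rot [-0.006, -0.001, 0.001] rows>=5.5
tcp [ 0.414 -0.109  0.214] shift [0.0, 230.7, 111.1] rot [-0.006, -0.001, 0.001] rows>=6.1
```

Call:
{"api": "send_rows", "payload": {"moves": [[[0,230,21],[-0.006,0,0],56],[[0,230,21],[-0.006,0,0],56],[[0,230,21],[-0.006,0,0],56],[[0,230,21],[-0.006,0,0],56],[[0,230,21],[-0.006,0,0],56],[[0,230,21],[-0.006,0,0],56],[[0,230,111],[-0.006,0,0],56],[[0,230,111],[-0.006,0,0],56],[[0,230,111],[-0.006,0,0],56],[[0,230,111],[-0.006,0,0],56],[[0,230,111],[-0.006,0,0],56]]}}

```text
clock: 13.3
eef_pos: [0.4152, -0.1089, 0.2141]
tool_rot: [0.708, -0.707, -0.0, 0.001]
ft_force: [0.2, 0.1, 0.1]
grip_width: 0.0563
```

```bash
python3 - <<'E'
from h import *
a=camera('wrist');c=get_calibration('wrist');s=cv2.imread('pics/s9.png')
cv2.imwrite('pics/w9.png',np.hstack([a[80:400,120:520,::-1],cv2.resize(s[120:248,300:460],None,fx=2.5,fy=2.5)]))
go([.4145,-.109,.16],np.pi,0)
g=cv2.cvtColor(a[...,::-1].copy(),cv2.COLOR_BGR2HSV);m=cv2.inRange(g,(105,90,20),(130,255,140))
for ct in cv2.findContours(m,0,1)[0]:
    if cv2.contourArea(ct)>300:print(cv2.boundingRect(ct))
print('cal',{k:c[k] for k in('cx','cy')});np.savez('w9.npz',**c)
E
```

```text
tcp [ 0.414 -0.109  0.214] shift [-0.2, 1.8, 1.2] rot [-0.001, -0.001, 0.001] rows>=0.1
(296, 177, 50, 57)
(22, 87, 99, 93)
cal {'cx': 318.5527305611505, 'cy': 206.45928146092996}
```

View pics/w9.png

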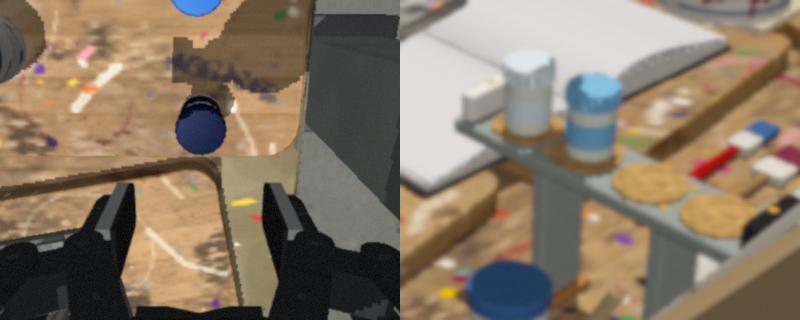

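Pale is on mark 1 and light on mark 2, both upright. Navy lid at (201,127) in the crop, or (320.5,209) full frame.

```bash
python3 - <<'E'
from h import *
c=dict(np.load('w9.npz'));P=onz(c,320.5,209,.05);print(P);go([P[0],P[1],.034],np.pi,0)
E
```

```text
[ 0.41541958 -0.11071821  0.05      ]
tcp [ 0.415 -0.111  0.088] shift [1.4, 1.0, 127.2] rot [-0.001, -0.001, 0.001] rows>=3.1
```

Call:
{"api": "send_rows", "payload": {"moves": [[[1,1,123],[0,0,0],56],[[1,1,123],[0,0,0],56],[[1,1,123],[0,0,0],56],[[1,1,123],[0,0,0],56],[[1,1,123],[0,0,0],56],[[1,1,123],[0,0,0],56],[[1,1,123],[0,0,0],30],[[1,1,123],[0,0,0],30],[[1,1,123],[0,0,0],30],[[1,1,123],[0,0,0],30],[[1,1,123],[0,0,0],30],[[1,1,123],[0,0,0],30]]}}

```text
clock: 14.35
eef_pos: [0.4178, -0.1109, 0.0953]
tool_rot: [0.708, -0.707, 0.004, -0.002]
ft_force: [-1.1, -2.0, 8.7]
grip_width: 0.034
```

```bash
python3 - <<'E'
from h import *
go([.415,-.16,.32],np.pi,0);go([.415,-.16,.32],np.pi/2,0)
E
```

```text
tcp [ 0.415 -0.16   0.374] shift [49.9, 0.6, -278.6] rot [-0.008, -0.003, 0.001] rows>=6.8
tcp [ 0.415 -0.16   0.374] shift [49.9, 0.6, -278.6] rot [-0.009, 0.004, 1.572] rows>=12.6
```

Call:
{"api": "send_rows", "payload": {"moves": [[[0,0,-120],[0,0,0],30],[[0,0,-120],[0,0,0],30],[[0,0,-120],[0,0,0],30],[[50,0,-278],[0,0,1.57],30],[[50,0,-278],[0,0,1.57],30],[[50,0,-278],[0,0,1.57],30],[[50,0,-278],[0,0,1.57],30],[[50,0,-278],[0,0,1.57],30],[[50,0,-278],[0,0,1.57],30],[[50,0,-278],[0,0,1.57],30],[[50,0,-278],[0,0,1.57],30],[[50,0,-278],[0,0,1.57],30]]}}

```text
clock: 15.35
eef_pos: [0.4153, -0.1601, 0.3755]
tool_rot: [-0.219, 0.976, -0.003, 0.005]
ft_force: [-0.2, -0.6, -0.9]
grip_width: 0.0341
```

```bash
python3 - <<'E'
from h import *
go([.52,-.24,.32],0,0)
E
```

```text
tcp [ 0.52  -0.24   0.374] shift [-60.6, -116.9, 3.0] rot [0.003, 0.014, 2.012] rows>=16.1
```

Call:
{"api": "send_rows", "payload": {"moves": [[[-61,-117,3],[0,0,1.1],30],[[-61,-117,3],[0,0,1.1],30],[[-61,-117,3],[0,0,1.1],30],[[-61,-117,3],[0,0,1.1],30],[[-61,-117,3],[0,0,1.1],30],[[-61,-117,3],[0,0,1.1],30],[[-61,-117,3],[0,0,1.1],30],[[-61,-117,3],[0,0,1.1],30],[[-61,-117,3],[0,0,1.1],30]]}}

```text
clock: 16.1
eef_pos: [0.5201, -0.2398, 0.376]
tool_rot: [0.326, 0.945, -0.0, 0.007]
ft_force: [-0.2, 1.0, -0.2]
grip_width: 0.0337
```

```bash
python3 - <<'E'
from h import *
go([.649,-.270,.32],0,0)
E
```

```text
tcp [ 0.649 -0.27   0.374] shift [-120.0, 55.7, 3.9] rot [0.01, 0.011, 0.906] rows>=7.2
```

Call:
{"api": "send_rows", "payload": {"moves": [[[-120,56,4],[0.01,0.011,0.906],30],[[-120,56,4],[0.01,0.011,0.906],30],[[-120,56,4],[0.01,0.011,0.906],30],[[-120,56,4],[0.01,0.011,0.906],30],[[-120,56,4],[0.01,0.011,0.906],30],[[-120,56,4],[0.01,0.011,0.906],30],[[-120,56,4],[0.01,0.011,0.906],30],[[-120,56,4],[0.01,0.011,0.906],30],[[-120,56,4],[0.01,0.011,0.906],30],[[-120,56,4],[0.01,0.011,0.906],30]]}}

```text
clock: 16.93
eef_pos: [0.649, -0.2697, 0.3755]
tool_rot: [0.707, 0.708, 0.001, 0.001]
ft_force: [-0.2, 0.4, -1.0]
grip_width: 0.0338
```

```bash
python3 - <<'E'
from h import *
go([.6485,-.2705,.242],0,0,0);print(readout.get_obs()['joint_pos'].round(2))
cv2.imwrite('pics/w10.png',camera('wrist')[...,::-1]);np.savez('w10.npz',**get_calibration('wrist'))
E
```

```text
tcp [ 0.648 -0.27   0.242] shift [-0.7, -0.8, 133.5] rot [0.002, 0.001, 0.001] rows>=3.2
[-0.39  0.71  0.93  1.79  0.    1.18]
```

View pics/w10.png

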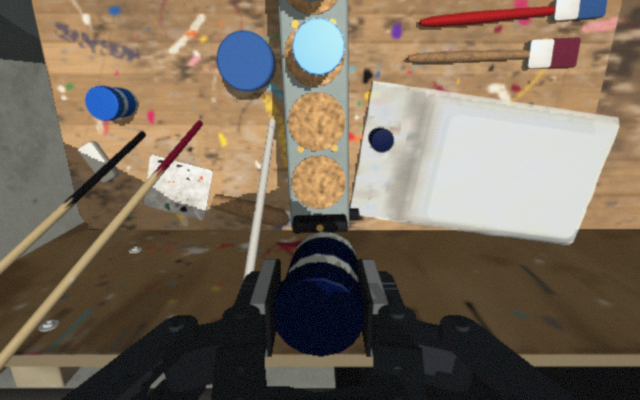

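Mark 4 at (319,181), mark 3 (318,122), small navy look-alike (381,140) left alone. A stick runs from (270,120) to (250,270), left of the fingers, so I check its clearance.

```bash
python3 - <<'E'
from h import *
im=cv2.imread('pics/w10.png');c=dict(np.load('w10.npz'));m=cv2.inRange(cv2.cvtColor(im,cv2.COLOR_BGR2HSV),(5,60,80),(28,255,255))
for n,(u,v) in{'m4':(319,181),'m3':(318,122)}.items():
    mm=np.zeros_like(m);mm[v-30:v+31,u-29:u+30]=m[v-30:v+31,u-29:u+30];mm=cv2.morphologyEx(mm,cv2.MORPH_OPEN,np.ones((5,5)))
    k,L=cv2.connectedComponents(mm);ct=max(cv2.findContours((L==L[v,u]).astype(np.uint8),0,1)[0],key=cv2.contourArea);e=cv2.fitEllipse(cv2.convexHull(ct))
    print(n,np.round(e[0],1),np.round(e[1],1),onz(c,*e[0],.132).round(4))
for u,v in((270,120),(263,185),(250,270)):print([onz(c,u,v,z).round(3).tolist() for z in(.0,.07,.12,.2)])
P=onz(c,319,181,.132)
E
```

```text
m4 [318.2 181.7] [53.  54.2] [ 0.6496 -0.2693  0.132 ]
m3 [316.4 123.8] [56.8 65.7] [ 0.6479 -0.2178  0.132 ]
[[0.591, -0.225, 0.0], [0.6, -0.219, 0.07], [0.606, -0.216, 0.12], [0.617, -0.209, 0.2]]
[[0.578, -0.307, 0.0], [0.589, -0.289, 0.07], [0.597, -0.276, 0.12], [0.61, -0.255, 0.2]]
[[0.554, -0.43, 0.0], [0.569, -0.392, 0.07], [0.58, -0.365, 0.12], [0.597, -0.323, 0.2]]
```

Call:
{"api": "send_rows", "payload": {"moves": [[[0,0,130],[0,0,0],30],[[0,0,130],[0,0,0],30],[[0,0,130],[0,0,0],30],[[0,0,130],[0,0,0],30],[[0,0,130],[0,0,0],30],[[0,0,142],[0,0,0],30],[[0,0,142],[0,0,0],30],[[0,0,144],[0,0,0],30],[[0,0,144],[0,0,0],30]]}}

```text
clock: 17.73
eef_pos: [0.6507, -0.2704, 0.2346]
tool_rot: [0.707, 0.708, 0.002, 0.003]
ft_force: [1.0, 0.2, -1.2]
grip_width: 0.034
```

Call:
{"api": "send_rows", "payload": {"moves": [[[0,-1,5],[0,0,0],30],[[0,-1,5],[0,0,0],30],[[0,-1,8],[0,0,0],30],[[0,-1,8],[0,0,0],30],[[0,-1,8],[0,0,0],30]]}}

```text
clock: 18.15
eef_pos: [0.6502, -0.2706, 0.2277]
tool_rot: [0.707, 0.708, 0.002, 0.004]
ft_force: [0.2, -0.7, 2.8]
grip_width: 0.0339
```

Contact. Release, rise.

Call:
{"api": "send_rows", "payload": {"moves": [[[0,0,0],[0,0,0],40],[[0,0,0],[0,0,0],50],[[0,0,0],[0,0,0],54],[[0,0,0],[0,0,0],54],[[0,0,-140],[0,0,0],54],[[0,0,-140],[0,0,0],54],[[0,0,-140],[0,0,0],54],[[0,0,-140],[0,0,0],54],[[0,0,-140],[0,0,0],54]]}}

```text
clock: 18.9
eef_pos: [0.6499, -0.2705, 0.3745]
tool_rot: [0.707, 0.708, 0.004, 0.01]
ft_force: [0.2, -0.6, 0.5]
grip_width: 0.0541
```

```bash
python3 - <<'E'
from h import *
go([.417,-.204,.30],0,0);go([.417,-.204,.16],0,0)
E
```

```text
tcp [ 0.417 -0.204  0.354] shift [67.0, -233.1, 15.4] rot [0.02, 0.008, 0.001] rows>=5.8
tcp [ 0.417 -0.204  0.214] shift [68.1, -235.9, 155.4] rot [0.02, 0.008, 0.001] rows>=7.0
```

Call:
{"api": "send_rows", "payload": {"moves": [[[67,-233,15],[0.02,0.008,0],56],[[67,-233,15],[0.02,0.008,0],56],[[67,-233,15],[0.02,0.008,0],56],[[67,-233,15],[0.02,0.008,0],56],[[67,-233,15],[0.02,0.008,0],56],[[67,-233,15],[0.02,0.008,0],56],[[68,-236,155],[0.02,0.008,0],56],[[68,-236,155],[0.02,0.008,0],56],[[68,-236,155],[0.02,0.008,0],56],[[68,-236,155],[0.02,0.008,0],56],[[68,-236,155],[0.02,0.008,0],56],[[68,-236,155],[0.02,0.008,0],56]]}}

```text
clock: 19.9
eef_pos: [0.4159, -0.2036, 0.2133]
tool_rot: [0.707, 0.708, -0.001, -0.002]
ft_force: [0.6, 0.3, 0.3]
grip_width: 0.0558
```

```bash
python3 - <<'E'
from h import *
a=camera('wrist');c=get_calibration('wrist');s=camera('scene')
cv2.imwrite('pics/w11.png',np.hstack([a[80:400,120:520],cv2.resize(s[120:248,300:460],None,fx=2.5,fy=2.5)])[...,::-1])
m=cv2.inRange(cv2.cvtColor(a,cv2.COLOR_RGB2HSV),(104,120,100),(115,255,255))
for ct in cv2.findContours(m,0,1)[0]:
    if cv2.contourArea(ct)>300:
        x,y,w,h=cv2.boundingRect(ct);P=onz(c,x+w/2,y+h-w/2,.05);print((x,y,w,h),P);
go([.417,-.204,.038],0,0)
E
```

```text
(295, 184, 51, 47) [ 0.41878124 -0.20097141  0.05      ]
(523, 107, 91, 90) [ 0.58331438 -0.16294452  0.05      ]
tcp [ 0.417 -0.204  0.092] shift [0.6, -1.0, 123.7] rot [0.002, 0.001, 0.001] rows>=3.0
```

View pics/w11.png

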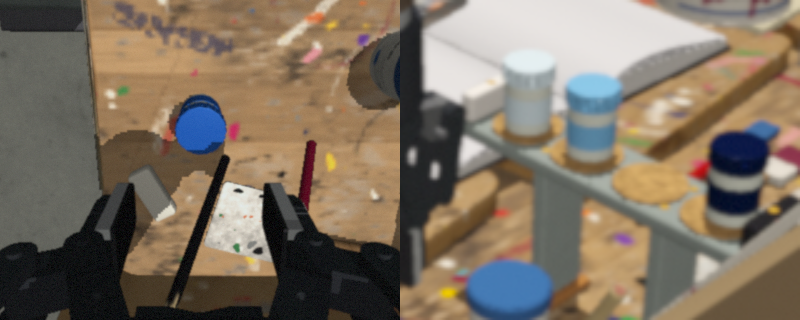

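Mid lid at (200,128) in the crop with a stick tip at (224,160). In the right half navy stands on mark 4 but looks off to the right, so I check both.

```bash
python3 - <<'E'
from h import *
c=get_calibration('wrist');print('tip',[onz(c,345,237,z).round(3) for z in(0,.01,.02)], 'mid2',onz(c,320.5,209,.05))
s=camera('scene');cs=get_calibration('scene')
for n,p in dict(m1=(.6445,-.1085),m2=(.646,-.162),m3=(.648,-.2175),m4=(.6495,-.2695)).items():
    print(n,'mark',proj(cs,[*p,.132]).round(1),'lid top',proj(cs,[*p,.182]).round(1))
h=cv2.cvtColor(s,cv2.COLOR_RGB2HSV)
r=s[120:248,300:460]
m=cv2.inRange(h[120:248,300:460],(108,100,0),(130,255,110))
for ct in cv2.findContours(m,0,1)[0]:
    if cv2.contourArea(ct)>80:print('navy box',cv2.boundingRect(ct))
m=cv2.inRange(h[120:248,300:460],(95,60,120),(106,200,255))
for ct in cv2.findContours(m,0,1)[0]:
    if cv2.contourArea(ct)>50:print('light box',cv2.boundingRect(ct))
E
```

```text
tip [array([ 0.442, -0.247,  0.   ]), array([ 0.441, -0.243,  0.01 ]), array([ 0.44 , -0.238,  0.02 ])] mid2 [ 0.41979498 -0.20430832  0.05      ]
m1 mark [351.  169.2] lid top [351.7 143.4]
m2 mark [374.4 180.2] lid top [375.9 153.7]
m3 mark [400.7 192.5] lid top [403.2 165.3]
m4 mark [427.4 205.1] lid top [430.9 177.1]
navy box (124, 74, 19, 11)
navy box (125, 53, 23, 17)
light box (28, 105, 33, 21)
light box (67, 49, 19, 11)
light box (67, 30, 22, 16)
```

Stick tip is clear of the fingers (y ≈ -0.24). I grip mid now and check navy's centring from above afterwards.

Call:
{"api": "send_rows", "payload": {"moves": [[[1,1,122],[0.002,0,0],56],[[1,1,122],[0.002,0,0],56],[[1,1,122],[0.002,0,0],56],[[1,1,122],[0.002,0,0],56],[[1,1,122],[0.002,0,0],56],[[1,1,122],[0.002,0,0],56],[[1,1,122],[0.002,0,0],30],[[1,1,122],[0.002,0,0],30],[[1,1,122],[0.002,0,0],30],[[1,1,122],[0.002,0,0],30],[[1,1,122],[0.002,0,0],30],[[1,1,122],[0.002,0,0],30]]}}

```text
clock: 21.05
eef_pos: [0.4214, -0.2048, 0.0971]
tool_rot: [0.707, 0.708, 0.001, 0.004]
ft_force: [-0.7, 0.7, 6.8]
grip_width: 0.0339
```

```bash
python3 - <<'E'
from h import *
go([.42,-.2035,.32],0,0);go([.56,-.2175,.32],0,0)
E
```

```text
tcp [ 0.42  -0.204  0.374] shift [0.1, 0.4, -276.9] rot [0.006, 0.004, 0.001] rows>=6.6
tcp [ 0.56  -0.218  0.374] shift [-14.0, 140.4, -276.0] rot [0.006, 0.004, 0.001] rows>=7.4
```

Call:
{"api": "send_rows", "payload": {"moves": [[[0,0,-277],[0.006,0.004,0],30],[[0,0,-277],[0.006,0.004,0],30],[[0,0,-277],[0.006,0.004,0],30],[[0,0,-277],[0.006,0.004,0],30],[[0,0,-277],[0.006,0.004,0],30],[[0,0,-277],[0.006,0.004,0],30],[[0,0,-277],[0.006,0.004,0],30],[[-14,225,-276],[0.006,0.004,0],30],[[-14,225,-276],[0.006,0.004,0],30],[[-14,225,-276],[0.006,0.004,0],30],[[-14,225,-276],[0.006,0.004,0],30],[[-14,225,-276],[0.006,0.004,0],30]]}}

```text
clock: 22.05
eef_pos: [0.6288, -0.2162, 0.377]
tool_rot: [0.707, 0.707, 0.001, 0.002]
ft_force: [1.6, -0.3, 1.2]
grip_width: 0.0339
```

Call:
{"api": "send_rows", "payload": {"moves": [[[0,0,0],[0,0,0],30],[[0,0,0],[0,0,0],30],[[0,0,0],[0,0,0],30]]}}

```text
clock: 22.3
eef_pos: [0.6287, -0.216, 0.377]
tool_rot: [0.707, 0.708, 0.001, 0.002]
ft_force: [1.8, -0.0, 0.8]
grip_width: 0.0337
```

```bash
python3 - <<'E'
from h import *
go([.6478,-.2175,.242],0,0,0)
a=camera('wrist');c=get_calibration('wrist');cv2.imwrite('pics/w12.png',a[...,::-1]);np.savez('w12.npz',**c)
m=cv2.inRange(cv2.cvtColor(a,cv2.COLOR_RGB2HSV),(104,120,60),(115,255,255))
o=readout.get_obs();b=o['eef_pos']-[0,0,.0965]
# held jar: lid box in the image versus expected for a centred jar
for dy in(-.004,0,.004):
    pts=[proj(c,b+[.018*np.cos(t),dy+.018*np.sin(t),.05]) for t in np.linspace(0,6.28,40)];print(dy,np.min(pts,0).round(1),np.max(pts,0).round(1))
for ct in cv2.findContours(m,0,1)[0]:
    if cv2.contourArea(ct)>300:print(cv2.boundingRect(ct))
E
```

```text
tcp [ 0.648 -0.218  0.242] shift [-1.3, 18.6, 135.1] rot [0.003, 0.001, 0.001] rows>=3.3
-0.004 [270.3 275.7] [363.6 355.4]
0 [269.9 266. ] [364.1 347.1]
0.004 [269.4 256.1] [364.5 338.8]
(274, 227, 90, 117)
(241, 88, 53, 55)
(584, 48, 27, 22)
```

View pics/w12.png

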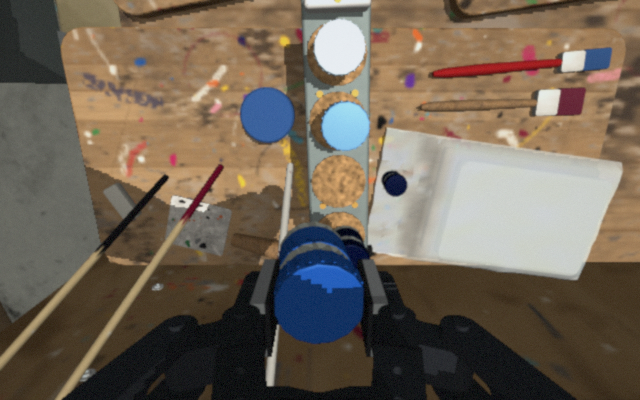

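Mid held over mark 3's neighbourhood: mark 3 (338,181), mark 4 hidden behind the jar. That's 15 pictures viewed, so I keep the last one for the end. Placing mid.

Call:
{"api": "send_rows", "payload": {"moves": [[[-2,19,30],[0.003,0,0],30],[[-2,19,60],[0.003,0,0],30],[[-2,19,100],[0.003,0,0],30],[[-2,19,131],[0.003,0,0],30],[[-2,19,131],[0.003,0,0],30],[[-2,19,131],[0.003,0,0],30],[[-2,19,142],[0.003,0,0],30],[[-2,19,142],[0.003,0,0],30],[[-2,19,144],[0.003,0,0],30],[[-2,19,144],[0.003,0,0],30]]}}

```text
clock: 23.18
eef_pos: [0.6484, -0.2187, 0.238]
tool_rot: [0.707, 0.707, 0.001, 0.004]
ft_force: [-0.1, 0.2, -1.2]
grip_width: 0.0338
```

Call:
{"api": "send_rows", "payload": {"moves": [[[0,0,6],[0,0,0],30],[[0,0,6],[0,0,0],30],[[0,0,10],[0,0,0],30],[[0,0,10],[0,0,0],30],[[0,0,10],[0,0,0],30]]}}

```text
clock: 23.6
eef_pos: [0.6489, -0.2189, 0.2292]
tool_rot: [0.707, 0.707, 0.002, 0.005]
ft_force: [-1.2, -0.1, 4.2]
grip_width: 0.0339
```

Contact. Release, then rise and back off to look at all four from the front.

Call:
{"api": "send_rows", "payload": {"moves": [[[0,0,0],[0,0,0],40],[[0,0,0],[0,0,0],50],[[0,0,0],[0,0,0],54],[[0,0,0],[0,0,0],54],[[0,0,-140],[0,0,0],54],[[0,0,-140],[0,0,0],54],[[0,0,-140],[0,0,0],54],[[0,0,-140],[0,0,0],54],[[0,0,-140],[0,0,0],54]]}}

```text
clock: 24.35
eef_pos: [0.6487, -0.2187, 0.3758]
tool_rot: [0.707, 0.707, 0.004, 0.01]
ft_force: [0.8, 0.9, 1.1]
grip_width: 0.0541
```

```bash
python3 - <<'E'
from h import *
go([.56,-.19,.36],np.pi/2,0)
E
```

```text
tcp [ 0.56  -0.19   0.414] shift [28.4, -87.9, -40.1] rot [0.009, 0.021, -1.57] rows>=12.6
```

Call:
{"api": "send_rows", "payload": {"moves": [[[28,-88,-40],[0.009,0.021,-1.57],54],[[28,-88,-40],[0.009,0.021,-1.57],54],[[28,-88,-40],[0.009,0.021,-1.57],54],[[28,-88,-40],[0.009,0.021,-1.57],54],[[28,-88,-40],[0.009,0.021,-1.57],54],[[28,-88,-40],[0.009,0.021,-1.57],54],[[28,-88,-40],[0.009,0.021,-1.57],54],[[28,-88,-40],[0.009,0.021,-1.57],54],[[28,-88,-40],[0.009,0.021,-1.57],54],[[28,-88,-40],[0.009,0.021,-1.57],54],[[28,-88,-40],[0.009,0.021,-1.57],54],[[28,-88,-40],[0.009,0.021,-1.57],54]]}}

```text
clock: 25.35
eef_pos: [0.5598, -0.1904, 0.4123]
tool_rot: [0.032, 0.999, 0.0, -0.001]
ft_force: [-0.1, 0.2, -0.5]
grip_width: 0.0544
```

Call:
{"api": "send_rows", "payload": {"moves": [[[0,0,0],[0,0,0],54],[[0,0,0],[0,0,0],54],[[0,0,0],[0,0,0],54]]}}

```text
clock: 25.6
eef_pos: [0.5597, -0.1903, 0.4113]
tool_rot: [0.033, 0.999, 0.001, -0.002]
ft_force: [0.1, 0.8, 0.2]
grip_width: 0.0539
```

```bash
python3 - <<'E'
from h import *
a=camera('wrist');c=get_calibration('wrist');cv2.imwrite('pics/w13.png',a[...,::-1]);np.savez('w13.npz',**c)
M=dict(pale=(.6445,-.1085),light=(.646,-.162),mid=(.648,-.2175),navy=(.6495,-.2695))
lab=cv2.cvtColor(a,cv2.COLOR_RGB2LAB).astype(float)
for n,p in M.items():
    u,v=proj(c,[*p,.182]).round().astype(int);col=lab[v-3:v+4,u-3:u+4].mean((0,1))
    m=np.zeros(a.shape[:2],np.uint8);m[v-45:v+45,u-35:u+36]=(np.linalg.norm(lab-col,axis=2)<25)[v-45:v+45,u-35:u+36]
    k,L=cv2.connectedComponents(m);ct=max(cv2.findContours((L==L[v,u]).astype(np.uint8),0,1)[0],key=cv2.contourArea);x,y,w,h=cv2.boundingRect(ct)
    pts=np.array([proj(c,[p[0]+.018*np.cos(t),p[1]+.018*np.sin(t),.182]) for t in np.linspace(0,6.28,60)])
    print(n,'pred box',pts.min(0).round(1),pts.max(0).round(1),'seen',(x,y),(x+w-1,y+h-1),a[v,u])
for p in M.values():print(proj(c,[*p,.132]).round())
E
```

```text
pale pred box [391.9 250.7] [430.1 284.9] seen (396, 252) (429, 280) [247 249 251]
light pred box [335.4 255.6] [373.4 289.6] seen (338, 260) (373, 291) [164 227 250]
mid pred box [277.3 261.1] [315.1 294.7] seen (278, 261) (314, 292) [ 48 115 216]
navy pred box [223.3 265.9] [261.  299.2] seen (217, 254) (261, 320) [68 71 70]
[399. 246.]
[350. 250.]
[299. 255.]
[251. 259.]
```

```bash
python3 - <<'E'
from h import *
im=cv2.imread('pics/w13.png');c=dict(np.load('w13.npz'));h=cv2.cvtColor(im,cv2.COLOR_BGR2HSV)
m=cv2.inRange(h,(108,90,15),(130,255,150));m[:200]=0
for ct in cv2.findContours(m,0,1)[0]:
    if cv2.contourArea(ct)>60:
        x,y,w,hh=cv2.boundingRect(ct);print((x,y,w,hh),[onz(c,x+w/2,y+hh/2,z).round(4).tolist() for z in(.182,.17,.132)])
cv2.imwrite('pics/w13c.png',cv2.resize(im[190:360,180:460],None,fx=2.8,fy=2.8,interpolation=3))
E
```

```text
(380, 377, 13, 13) [[0.7799, -0.1324, 0.182], [0.7918, -0.1303, 0.17], [0.8297, -0.1235, 0.132]]
(233, 256, 28, 17) [[0.6305, -0.2624, 0.182], [0.6365, -0.2655, 0.17], [0.6555, -0.2752, 0.132]]
(279, 244, 36, 29) [[0.6274, -0.215, 0.182], [0.6333, -0.2162, 0.17], [0.6519, -0.2199, 0.132]]
```

View pics/w13c.png

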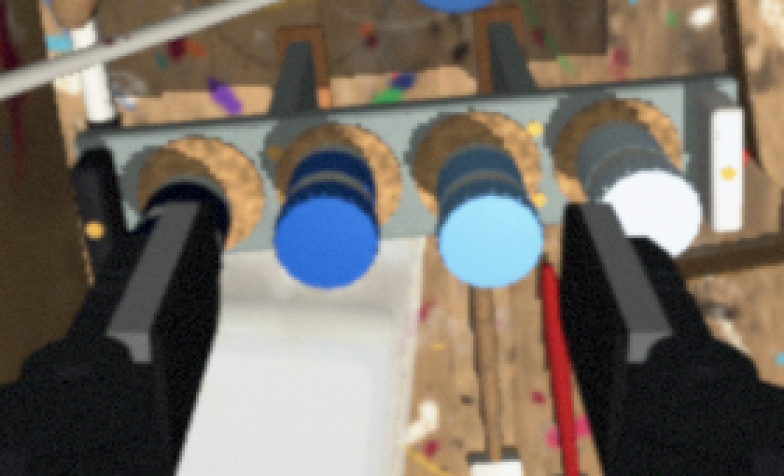

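Crop: navy at (190,200), mid (326,240), light (490,240), pale (650,210), each on its own mark and in the right order. Navy shows more cork in front (about 41 px against about 28 for the others), so it sits roughly 5 mm too far in +x. I measure it with a clear view, numerically.

Call:
{"api": "send_rows", "payload": {"moves": [[[0,-75,0],[0,0,0],85],[[0,-75,0],[0,0,0],85],[[0,-75,0],[0,0,0],85],[[0,-75,0],[0,0,0],85],[[0,-75,0],[0,0,0],85],[[0,-75,0],[0,0,0],85]]}}

```text
clock: 26.15
eef_pos: [0.5549, -0.2644, 0.4117]
tool_rot: [0.033, 0.999, 0.001, -0.001]
ft_force: [0.4, 0.7, -0.9]
grip_width: 0.0851
```

```bash
cat > meas.py <<'E'
from h import *
a=camera('wrist');c=get_calibration('wrist');hv=cv2.cvtColor(a,cv2.COLOR_RGB2HSV);print(readout.get_obs()['eef_pos'])
M=dict(light=(.646,-.162),mid=(.648,-.2175),navy=(.6495,-.2695))
rng=dict(light=((95,60,200),(106,200,255)),mid=((104,150,160),(115,255,255)),navy=((106,80,15),(130,255,150)))
for n,p in M.items():
    u,v=proj(c,[*p,.182]).astype(int);m=cv2.inRange(hv,*rng[n]);k=np.zeros_like(m);k[v-50:v+45,max(u-45,0):u+45]=1;m*=k
    ct=max(cv2.findContours(m,0,1)[0],key=cv2.contourArea);x,y,w,h=cv2.boundingRect(ct)
    pts=np.array([proj(c,[p[0]+.018*np.cos(t),p[1]+.018*np.sin(t),.182]) for t in np.linspace(0,6.28,60)])
    du=x+(w-1)/2-(pts[:,0].max()+pts[:,0].min())/2;dv=y+h-1-pts[:,1].max()
    e=onz(c,u+du,v+dv,.182)-onz(c,u,v,.182)
    print(n,'box',(x,y,w,h),'pred',pts.min(0).round(),pts.max(0).round(),'off mm',(e[:2]*1000).round(1))
    # cork: mark centre from the visible outer rim
u,v=proj(c,[.6495,-.2695,.132]).astype(int);m=cv2.inRange(hv,(5,60,60),(28,255,255));k=np.zeros_like(m);k[v-32:v+32,u-32:u+33]=1
m=cv2.morphologyEx(m*k,cv2.MORPH_OPEN,np.ones((3,3)));ct=max(cv2.findContours(m,0,1)[0],key=cv2.contourArea);x,y,w,h=cv2.boundingRect(ct)
pts=np.array([proj(c,[.6495+.025*np.cos(t),-.2695+.025*np.sin(t),.132]) for t in np.linspace(0,6.28,60)])
print('cork4 box',(x,y,x+w-1,y+h-1),'pred',pts.min(0).round(),pts.max(0).round())
E
python3 meas.py
```

```text
[ 0.55493781 -0.26417155  0.41181254]
light box (415, 260, 36, 28) pred [413. 255.] [451. 289.] off mm [-2.5  0.2]
mid box (356, 260, 36, 32) pred [355. 261.] [393. 294.] off mm [-3.7 -0.1]
navy box (298, 267, 49, 36) pred [301. 266.] [338. 299.] off mm [3.5 2.3]
cork4 box (297, 238, 341, 274) pred [296. 238.] [342. 279.]
```

```bash
cat > ms.py <<'E'
from h import *
M=dict(pale=(.6445,-.1085),light=(.646,-.162),mid=(.648,-.2175),navy=(.6495,-.2695))
rng=dict(pale=((60,0,185),(130,45,255)),light=((95,60,130),(106,220,255)),mid=((104,140,90),(116,255,255)),navy=((106,80,10),(130,255,120)))
for cam in('scene','side'):
    a=camera(cam);c=get_calibration(cam);hv=cv2.cvtColor(a,cv2.COLOR_RGB2HSV)
    for n,p in M.items():
        u,v=proj(c,[*p,.175]);pts=np.array([proj(c,[p[0]+.018*np.cos(t),p[1]+.018*np.sin(t),z]) for t in np.linspace(0,6.28,60) for z in(.168,.182)])
        m=cv2.inRange(hv,*rng[n]);k=np.zeros_like(m);k[int(v)-16:int(v)+12,int(u)-18:int(u)+20]=1;m*=k
        ct=max(cv2.findContours(m,0,1)[0],key=cv2.contourArea);x,y,w,h=cv2.boundingRect(ct);lo,hi=pts.min(0),pts.max(0)
        du=x+(w-1)/2-(lo+hi)[0]/2;dv=y-lo[1];e=onz(c,u+du,v+dv,.175)-onz(c,u,v,.175)
        print(cam,n,(x,y,w,h),lo.round(1),hi.round(1),'off mm',(e[:2]*1000).round(1))
E
python3 ms.py; python3 -c "
from h import *
go([.653,-.271,.374],0,0,0);print(readout.get_obs()['joint_pos'].round(2))"
```

```text
scene pale (341, 140, 22, 10) [341.  138.7] [362.4 155.7] off mm [-3.7 -3.2]
scene light (367, 150, 22, 16) [364.4 148.7] [387.  166.6] off mm [-1.3 -5. ]
scene mid (392, 162, 22, 17) [391.  159.8] [414.9 178.8] off mm [-5.9 -4. ]
scene navy (425, 172, 25, 18) [417.8 171.2] [443.2 191.4] off mm [ 5.2 -8.1]
side pale (323, 158, 17, 10) [323.1 157. ] [339.9 171.2] off mm [-3.7 -2.2]
side light (342, 167, 17, 13) [341.3 166.1] [358.9 181. ] off mm [-2.7 -2.1]
side mid (362, 179, 17, 13) [361.8 176.2] [380.3 191.9] off mm [-9.3 -5.2]
side navy (387, 188, 17, 14) [382.3 186.4] [401.8 202.9] off mm [-0.1 -7.4]
tcp [ 0.653 -0.271  0.374] shift [-98.4, -0.6, 37.7] rot [-0.001, -0.003, 1.506] rows>=12.1
[-0.44  0.48  0.64  1.72 -0.   -0.38]
```

Against the other jars, navy is about +5.5 mm in x and -3.5 mm in y. I regrip it and shift it back.

Call:
{"api": "send_rows", "payload": {"moves": [[[-100,-2,10],[0,0,1.506],58],[[-100,-2,10],[0,0,1.506],58],[[-100,-2,10],[0,0,1.506],58],[[-100,-2,10],[0,0,1.506],58],[[-100,-2,10],[0,0,1.506],58],[[-100,-2,10],[0,0,1.506],58],[[-100,-2,10],[0,0,1.506],58],[[-100,-2,38],[0,0,1.506],58],[[-100,-2,38],[0,0,1.506],58],[[-100,-2,38],[0,0,1.506],58],[[-100,-2,38],[0,0,1.506],58],[[-100,-2,38],[0,0,1.506],58]]}}

```text
clock: 27.3
eef_pos: [0.6546, -0.2715, 0.3736]
tool_rot: [0.702, 0.712, -0.001, -0.002]
ft_force: [-0.0, 0.4, -0.6]
grip_width: 0.0581
```

Call:
{"api": "send_rows", "payload": {"moves": [[[0,0,0],[0,0,0.05],58],[[0,0,0],[0,0,0.05],58],[[0,0,0],[0,0,0.05],58]]}}

```text
clock: 27.55
eef_pos: [0.6548, -0.2707, 0.3738]
tool_rot: [0.719, 0.695, -0.001, -0.001]
ft_force: [-0.0, 0.2, 0.3]
grip_width: 0.0582
```

```bash
python3 - <<'E'
from h import *
go([.655,-.273,.234],0,0,0)
a=camera('wrist');c=get_calibration('wrist');m=cv2.inRange(cv2.cvtColor(a,cv2.COLOR_RGB2HSV),(106,80,10),(130,255,150))
for ct in cv2.findContours(m,0,1)[0]:
    if cv2.contourArea(ct)>200:
        x,y,w,h=cv2.boundingRect(ct);print((x,y,w,h),'lid',onz(c,x+w/2,y+h-w/2,.182).round(4))
m=cv2.inRange(cv2.cvtColor(a,cv2.COLOR_RGB2HSV),(104,150,150),(116,255,255))
for ct in cv2.findContours(m,0,1)[0]:
    if cv2.contourArea(ct)>200:
        x,y,w,h=cv2.boundingRect(ct);print('mid?',(x,y,w,h),'lid',onz(c,x+w/2,y+h-w/2,.182).round(4))
E
```

```text
tcp [ 0.655 -0.273  0.234] shift [-2.5, 0.7, 139.8] rot [-0.003, -0.001, -0.033] rows>=3.4
(297, 172, 45, 53) lid [ 0.6553 -0.2737  0.182 ]
(366, 127, 23, 23) lid [ 0.6992 -0.226   0.182 ]
mid? (281, 105, 48, 49) lid [ 0.6465 -0.2182  0.182 ]
mid? (210, 34, 54, 58) lid [ 0.6016 -0.1728  0.182 ]
```

Navy lid measured at (0.655,-0.274), off by (+5.8,-4.2) mm. Mid is within 2 mm. Regrip.

Call:
{"api": "send_rows", "payload": {"moves": [[[-2,1,60],[-0.003,0,-0.033],58],[[-2,1,100],[-0.003,0,-0.033],58],[[-2,1,138],[-0.003,0,-0.033],58],[[-2,1,138],[-0.003,0,-0.033],58],[[-2,1,138],[-0.003,0,-0.033],58],[[-2,1,138],[-0.003,0,-0.033],58],[[-2,1,138],[-0.003,0,-0.033],30],[[-2,1,138],[-0.003,0,-0.033],30],[[-2,1,138],[-0.003,0,-0.033],30],[[-2,1,138],[-0.003,0,-0.033],30],[[-2,1,138],[-0.003,0,-0.033],30],[[-2,1,138],[-0.003,0,-0.033],30]]}}

```text
clock: 28.6
eef_pos: [0.6566, -0.2732, 0.2395]
tool_rot: [0.707, 0.707, 0.002, 0.003]
ft_force: [-0.3, -0.2, 6.5]
grip_width: 0.0334
```

Call:
{"api": "send_rows", "payload": {"moves": [[[0,0,-8],[0,0,0],30],[[0,0,-8],[0,0,0],30],[[0,0,-8],[0,0,0],30],[[4,-7,-8],[0,0,0],30],[[4,-7,-8],[0,0,0],30],[[4,-7,-8],[0,0,0],30],[[4,-7,-8],[0,0,0],30]]}}

```text
clock: 29.18
eef_pos: [0.6496, -0.2693, 0.2471]
tool_rot: [0.707, 0.707, 0.002, 0.003]
ft_force: [-0.5, -0.2, -0.3]
grip_width: 0.0332
```

Call:
{"api": "send_rows", "payload": {"moves": [[[0,0,5],[0,0,0],30],[[0,0,5],[0,0,0],30],[[0,0,9],[0,0,0],30],[[0,0,9],[0,0,0],30],[[0,0,9],[0,0,0],30]]}}

```text
clock: 29.6
eef_pos: [0.6497, -0.2695, 0.2396]
tool_rot: [0.707, 0.707, 0.002, 0.003]
ft_force: [-1.8, -0.1, 4.8]
grip_width: 0.033
```

Call:
{"api": "send_rows", "payload": {"moves": [[[0,0,-1],[0,0,0],38],[[0,0,-1],[0,0,0],46],[[0,0,-1],[0,0,0],60],[[0,0,-1],[0,0,0],60],[[0,0,-1],[0,0,0],60],[[0,0,-40],[0,0,0],60],[[0,0,-135],[0,0,0],60],[[0,0,-135],[0,0,0],60],[[0,0,-135],[0,0,0],60],[[0,0,-135],[0,0,0],60],[[0,0,-135],[0,0,0],60]]}}

```text
clock: 30.52
eef_pos: [0.6491, -0.2694, 0.3755]
tool_rot: [0.707, 0.707, 0.002, 0.005]
ft_force: [-0.2, -0.1, 0.2]
grip_width: 0.0596
```

```bash
python3 - <<'E'
from h import *
a=camera('wrist');c=get_calibration('wrist')
for r in(((106,80,10),(130,255,150)),((104,150,150),(116,255,255))):
  m=cv2.inRange(cv2.cvtColor(a,cv2.COLOR_RGB2HSV),*r)
  for ct in cv2.findContours(m,0,1)[0]:
    if cv2.contourArea(ct)>200:
        x,y,w,h=cv2.boundingRect(ct);print((x,y,w,h),'lid',onz(c,x+w/2,y+h-w/2,.182).round(4))
go([.45,-.15,.40],0,0)
E
```

```text
(292, 168, 45, 55) lid [ 0.6472 -0.2709  0.182 ]
(368, 128, 23, 23) lid [ 0.6949 -0.2242  0.182 ]
(574, 0, 29, 19) lid [ 0.8278 -0.1362  0.182 ]
(288, 105, 47, 49) lid [ 0.6452 -0.2177  0.182 ]
(215, 31, 54, 58) lid [ 0.5978 -0.1716  0.182 ]
tcp [ 0.45  -0.15   0.454] shift [119.1, -198.2, -81.8] rot [0.006, 0.002, -0.0] rows>=5.9
```

Navy is now within about 2 mm of mark 4. Back off and do a final check.

Call:
{"api": "send_rows", "payload": {"moves": [[[119,-198,-60],[0,0,0],60],[[119,-198,-60],[0,0,0],60],[[119,-198,-60],[0,0,0],60],[[119,-198,-60],[0,0,0],60],[[119,-198,-60],[0,0,0],60],[[119,-198,-60],[0,0,0],60],[[119,-198,-60],[0,0,0],60],[[119,-198,-60],[0,0,0],60],[[119,-198,-60],[0,0,0],60]]}}

```text
clock: 31.32
eef_pos: [0.4504, -0.1502, 0.4307]
tool_rot: [0.707, 0.707, 0.001, 0.002]
ft_force: [-0.1, 0.1, 1.1]
grip_width: 0.0601
```

```bash
python3 ms.py; python3 - <<'E'
from h import *
print(readout.get_obs()['ft_force'])
cv2.imwrite('pics/fin.png',cv2.resize(camera('scene')[120:280,300:460],None,fx=3,fy=3,interpolation=3)[...,::-1])
E
```

```text
scene pale (341, 139, 22, 11) [341.  138.7] [362.4 155.7] off mm [-1.  -0.5]
scene light (367, 150, 22, 16) [364.4 148.7] [387.  166.6] off mm [-1.3 -5. ]
scene mid (392, 162, 22, 17) [391.  159.8] [414.9 178.8] off mm [-5.9 -4. ]
scene navy (420, 174, 22, 17) [417.8 171.2] [443.2 191.4] off mm [-6.6 -5. ]
side pale (323, 158, 17, 10) [323.1 157. ] [339.9 171.2] off mm [-3.7 -2.2]
side light (342, 167, 17, 13) [341.3 166.1] [358.9 181. ] off mm [-2.7 -2.1]
side mid (362, 179, 17, 13) [361.8 176.2] [380.3 191.9] off mm [-9.3 -5.2]
side navy (384, 189, 16, 13) [382.3 186.4] [401.8 202.9] off mm [-7.7 -4.8]
[ 0.76794214 -0.31397584  0.5122783 ]
```

```bash
python3 -c "
from workcell import order
print(order.job_done())"
```

```text
the job is handed in; nothing more can be done
None
```

I placed the four jars on the shelf: palest on mark 1 beside the white stop, then light, mid and navy on mark 4 beside the black stop. I handed the job in at about 31 s with the arm clear. I did not touch the pot or the smaller navy look-alike behind the shelf.

**Correction:** navy first landed about 6 mm (x) and 4 mm (y) off mark 4. I regripped it and moved it back.

**Last checks:**
- **Wrist camera:** navy and mid came out within about 3 mm of their marks. In an earlier overhead view, light and pale were within about 2.5 and 5 mm of where they should be.
- **Fixed cameras:** the colour-mask offsets disagreed, at up to 9 mm for mid and 8 mm for navy. They read 1 to 6 mm for pale and light, which looked well placed from above. I put most of the gap down to mask-edge loss at low resolution and did not act on it.
- **Not seen:** the picture limit was reached before the final view, so navy's last position was confirmed by numbers only.

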